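# Clear the shoemaker's bench into the guarded knife rack and onto the hooks

### The job

Put the bench tools away: pull the knife rack's stiff red gate along until its pointer stands at the yellow mark, so that its windows line up with the slots, then slide every skiving knife blade first into a slot of its own, fully home with the handle against the gate. Hang the two tack caddies upright by their handles, one on each hook; leave the gate at the mark and the other things on the bench where they are.

Things in the scene. Friction and masses are not known exactly. Their poses are not given: they have to be found in the camera images.
- rack: knife rack, fixed, wood; mm. Origin on the table, x into the slots (away from robot), z up. Board x -105..80, y +-158, 30 thick: in front a ledge for the handles. On it a block, x 2..80, top at 80. Four level slots open to -x at y = -114, -38, 38, 114: 38 wide (y), z 34..48, 78 deep; only a blade fits. Knife fully home: handle against the gate, its origin at x = -8, z = 41
- gate (a joint): stiff red gate, 8 mm plate before the slots, front face at rack x = -8 mm, z 31 to 93, with four slot-sized windows. Value in m: how far it is drawn along rack +y from closed (0) to its far stop (0.075). At 0.038 its white pointer is at the yellow mark on the rack's top and the windows line up with the slots. Sliding friction 9 N, no spring; stays where left
- gate_grip (a point): middle of the gate's upright black grip, a block 30 mm (rack x) by 24 mm (rack y) and 40 mm high; this point is 113 mm above the table, the grip's top 133 mm. It moves with the gate
- hook1: hook stand, fixed, base plate x -50 to 80, y +-50, 10 high (mm). Origin on the table; the hook points to local -x. Post 16 square at x = 65, 200 high. Round arm, 12 thick, runs level at axis height 155 from the post to x = -30, then turns up to a tip at x = -40, axis height 175 (top 181). A caddy hangs with its bar on the level arm, best at x = 0; its base is then 41 up
- hook2: second hook stand, fixed, base plate x -50 to 80, y +-50, 10 high (mm). Origin on the table; the hook points to local -x. Post 16 square at x = 65, 200 high. Round arm, 12 thick, runs level at axis height 155 from the post to x = -30, then turns up to a tip at x = -40, axis height 175 (top 181). A caddy hangs with its bar on the level arm, best at x = 0; its base is then 41 up
- caddy1: blue tack caddy, 220 g: open tin 64 x 64 x 50 high, rigid arched handle (mm). Origin under its base's centre, z up. Handle's round bar (10 thick) runs along y, axis 125 up; uprights at y +-33.5 leave 62 clear between them, from rim to bar, for a hook to pass along x, either way. Wooden grip block centred on the bar: 30 (x) x 24 (y), 128 to 168 up; grasp its 24 mm width
- caddy2: green tack caddy, 220 g: open tin 64 x 64 x 50 high, rigid arched handle (mm). Origin under its base's centre, z up. Handle's round bar (10 thick) runs along y, axis 125 up; uprights at y +-33.5 leave 62 clear between them, from rim to bar, for a hook to pass along x, either way. Wooden grip block centred on the bar: 30 (x) x 24 (y), 128 to 168 up; grasp its 24 mm width
- knife1: skiving knife, pale wood handle, 120 g, one of up to four alike, some absent (mm). Origin where blade meets handle, on the centre line; x points to the blade's tip. Handle x -100 to 0, 24 wide (y), 22 thick (z); flat steel blade x 0 to 60, 26 wide, 4 thick (last 16 only 14 wide), at mid thickness. Balance at x = -36. Lies flat on the table, origin 11 mm up, either face up
- knife2: skiving knife, blue handle, 120 g, one of up to four alike, some absent (mm). Origin where blade meets handle, on the centre line; x points to the blade's tip. Handle x -100 to 0, 24 wide (y), 22 thick (z); flat steel blade x 0 to 60, 26 wide, 4 thick (last 16 only 14 wide), at mid thickness. Balance at x = -36. Lies flat on the table, origin 11 mm up, either face up
- knife3: skiving knife, black handle, 120 g, one of up to four alike, some absent (mm). Origin where blade meets handle, on the centre line; x points to the blade's tip. Handle x -100 to 0, 24 wide (y), 22 thick (z); flat steel blade x 0 to 60, 26 wide, 4 thick (last 16 only 14 wide), at mid thickness. Balance at x = -36. Lies flat on the table, origin 11 mm up, either face up
- knife4: skiving knife, orange handle, 120 g, one of up to four alike, some absent (mm). Origin where blade meets handle, on the centre line; x points to the blade's tip. Handle x -100 to 0, 24 wide (y), 22 thick (z); flat steel blade x 0 to 60, 26 wide, 4 thick (last 16 only 14 wide), at mid thickness. Balance at x = -36. Lies flat on the table, origin 11 mm up, either face up
- last: wooden shoe last, 230 mm long, 85 mm high; bystander to be left alone; origin under its centre
- polish: black polish tin, 68 mm across, 28 mm high; bystander to be left alone; origin under its centre
- spool: orange thread spool, 56 mm across, 74 mm high; bystander to be left alone; origin under its centre
- heelblock: black rubber heel block, 75 x 65 x 24 mm; bystander to be left alone; origin under its centre
Things that resemble listed ones, but are neither listed nor needed, are in the scene too. Leave any pink look-alike of the hook1 alone.

How it is judged (in metres and radians):
On the way:
1. the gate has been drawn to the yellow mark (38 mm, give or take 6 mm) and rests there (value of joint gate between 0.032 and 0.044 m and velocity of joint gate between -0.01 and 0.01 m/s), for 0.2 s.
At the end, for the whole second after the job is handed in: gate at rest at 32 to 44 mm; every knife present still in a slot, blade in, within 10 mm of fully home; each caddy hanging still from its own hook by its bar, on the level arm (within 30 mm sideways, about 35 mm lengthways of the hook's origin), off the table, leaning under 20 degrees (all of step 1 and x of each of knife1, knife2, knife3, knife4 in the frame of rack above -0.018 m and angle between the x axis of each of knife1, knife2, knife3, knife4 and the x axis of rack, either way round below 0.25 rad and z of knife1 in the frame of rack between 0.03 and 0.055 m and y of knife1 in the frame of rack between -0.16 and 0.16 m and linear speed of each of knife1, knife2, knife3, knife4 below 0.03 m/s and z of knife2 in the frame of rack between 0.03 and 0.055 m and y of knife2 in the frame of rack between -0.16 and 0.16 m and z of knife3 in the frame of rack between 0.03 and 0.055 m and y of knife3 in the frame of rack between -0.16 and 0.16 m and z of knife4 in the frame of rack between 0.03 and 0.055 m and y of knife4 in the frame of rack between -0.16 and 0.16 m and ((x of caddy1 in the frame of hook1 between -0.033 and 0.045 m and y of caddy1 in the frame of hook1 between -0.03 and 0.03 m and contact force between caddy1 and hook1 above 0.8 N) or (x of caddy1 in the frame of hook2 between -0.033 and 0.045 m and y of caddy1 in the frame of hook2 between -0.03 and 0.03 m and contact force between caddy1 and hook2 above 0.8 N)) and height (world z) of each of caddy1, caddy2 above 0.022 m and angle between each of caddy1, caddy2's own z axis and vertical below 0.35 rad and linear speed of each of caddy1, caddy2 below 0.05 m/s and ((x of caddy2 in the frame of hook1 between -0.033 and 0.045 m and y of caddy2 in the frame of hook1 between -0.03 and 0.03 m and contact force between caddy2 and hook1 above 0.8 N) or (x of caddy2 in the frame of hook2 between -0.033 and 0.045 m and y of caddy2 in the frame of hook2 between -0.03 and 0.03 m and contact force between caddy2 and hook2 above 0.8 N)) and horizontal distance between caddy1 and caddy2 above 0.09 m); the robot touches nothing.
It fails at once if a bystander is pushed more than 40 mm from its place (distance of any of last, polish, spool, heelblock from where it was at the start of the episode above 0.04 m).
Of knife1, knife2, knife3, knife4 only 3 to 4 are there at a start; the rules pass over those that are not, and their reading is None.
At some moment in a run one of knife1, knife2, knife3, knife4 may be knocked a few centimetres aside while the robot is not near it.
It also fails if it takes over 208 s, if anything falls off the work surface, if the arm or the gripper's body presses on something with over 40 N, if the wrist force passes 120 N, or if a joint passes its speed limit or range.

### The arm

A 6-joint arm with a two-finger parallel gripper is mounted at the origin on the work surface. World frame = base frame: x ahead of the robot, y to its left, z up, the work surface at z = 0. Lengths are in m, angles in degrees, forces in N, time in s.
With the tool pointing down it reaches from about 0.3 to 0.75 m from the base axis. Payload 8.5 kg.
Tool frame: the origin (TCP) lies on the centre line of the jaws, within the pads' length; the fingertips stand 19 mm ahead of it and the grasp point (between the pads) is the TCP (env.tcp_to_tips is the z of the fingertips in the tool frame, in m); z points along the fingers, y is the line along which they close (so a half turn about z gives the same grasp; the last joint's range is limited). The gripper opens to 85 mm and grips with 20 to 120 N. Pads are 22 mm wide; open, the fingers measure 114 mm over their backs; the gripper's body (76 mm by 85 mm) begins 54 mm behind the grasp point. The pads swing forward as they close: fully open they stand 13 mm farther back than shut.
Start: joints at [58.596, 21.807, 74.336, -0, 83.858, -12.336], TCP at [0.18, 0.52, 0.25] pointing down, gripper open.
Joint ranges: [-178.18, 178.18], [-50.72, 133.34], [12.68, 142.11], [-81.47, 261.47], [9.98, 163.14], [-165.26, 165.26]. Speed limits (degrees/s): [136.94, 136.94, 180, 180, 180, 180].

### API

Orientations are given as a 3x3 rotation matrix whose columns are the frame's x, y, z axes.
In Python, from rig import env gives the robot as it stands.
- The arm moves only by the tool servo_tool, never from a script. Its argument "steps" is a list of rows, each an object of numbers: "tx", "ty", "tz": the shift along the world's x, y, z in cm; "yaw": the turn about the world's z in degrees; "claw": the finger opening in cm, from 0 to 8.54. In form: [{"tx": .., "ty": .., "tz": .., "yaw": .., "claw": ..}, ...]. A call has 1 to 20 rows; each row shifts and turns the commanded pose from where the row before left it; what a row does not reach is not made up. A row lasts 1/10 s, in which the tool goes at most 50 mm and 8.59 degrees, less where a joint would pass 70% of its speed; a pose out of reach is approached as far as the arm can. A call with a gripper value outside its range is refused whole. The fingers move at their own pace and stop on an object; "newtons" is the grip in N (left out, the last holds). Time passes only in rows, so rows that do not move let the fingers close. It gives the time, the measured TCP pose, the force, the opening and the grip force at its end, in the units of the state.
- env.observe(): the state, without advancing time (a new reading comes with each control period).
- env.get_image(name): name is "scene" or "top" or "wrist"; returns (picture, depth): 480x640x3 uint8, red, green, blue; 480x640 float32, m along the optical axis (not along the pixel's ray), 0 where there is no reading.
- env.camera_model(name): a dict with "fovy" (degrees; the focal length in pixels is half the picture's height over the tangent of half this angle, whatever the lens; pixels are square), "cx", "cy" (the principal point, pixels), "dist_coeffs" ([k1, k2, p1, p2, k3] as OpenCV has them; the pictures are not rectified), "T" (4x4, takes a point from camera to world coordinates). Camera axes: x right, y down, z forward; pixel columns grow to the right and rows downward; lengths in m; the calibration is good to about 2 mm. A picture is of the moment at which its call begins: read the wrist's pose just before it. camera_model takes no time and is no camera call; for the wrist camera it gives the pose at the moment of the call.
- env.close_job(): hands the job in; it is judged then, once.
The state is a dict: "time_s": time; "q": joint angles; "qvel": joint speeds; "joint_efforts": joint torques, N m; "position": TCP position; "tool_rot": TCP orientation; "ft_force": force on the tool from outside, world axes, zero at the start; "wrist_torque": the same for the moment, N m; "grip_width": finger opening in m; "gripper_force": force on a finger pad.
Only numpy, scipy, OpenCV 4.12 (cv2) and the standard library are available. Lean on these libraries where they do the work, as an engineer would, in place of code of your own. Each camera call takes 0.05 s, during which the arm holds its last target. There are 200 camera calls.

## Working session

There is one attempt and no reset: what is moved stays moved. The work goes in short steps, Python scripts to look and compute and a tool call to move; the robot and the scene stay as the last step left them, time stands still between calls to the robot, and variables do not carry over. Pictures are saved under pics/ and viewed, at most 14 in all, crops included, and the job is handed in when it is done.

Besides the shell and the picture viewer there is one more tool, called as a command line: name --argument value ..., lists and objects as JSON in quotes. servo_tool: Moves the arm, as the interface text tells. Its arguments: {"type":"object","properties":{"steps":{"type":"array"},"newtons":{"type":"number"}},"required":["steps"]}

```bash
mkdir -p pics; ls
cat > h.py <<'E'
import numpy as np, cv2
from rig import env
def K(m):
    f=240/np.tan(np.radians(m["fovy"]/2)); return np.array([[f,0,m["cx"]],[0,f,m["cy"]],[0,0,1.]])
def ray(m,uv):
    uv=np.asarray(uv,float).reshape(-1,1,2)
    p=cv2.undistortPoints(uv,K(m),np.array(m["dist_coeffs"],float)).reshape(-1,2)
    return np.c_[p,np.ones(len(p))]
def onplane(m,uv,z):
    T=np.array(m["T"]); d=ray(m,uv)@T[:3,:3].T; o=T[:3,3]
    return o+d*((z-o[2])/d[:,2])[:,None]
def cloud(m,dep):
    v,u=np.mgrid[0:480,0:640]; r=ray(m,np.c_[u.ravel(),v.ravel()])
    T=np.array(m["T"]); P=(r*dep.ravel()[:,None])@T[:3,:3].T+T[:3,3]
    return P.reshape(480,640,3)
def snap(name,fn):
    m=env.camera_model(name); im,d=env.get_image(name)
    cv2.imwrite("pics/%s.png"%fn,im[:,:,::-1]); np.savez("pics/%s.npz"%fn,im=im,d=d,P=cloud(m,d)); return m,im,d
def pix(m,P):
    T=np.linalg.inv(np.array(m["T"])); P=np.asarray(P,float).reshape(-1,3)
    return cv2.projectPoints(P,cv2.Rodrigues(T[:3,:3])[0],T[:3,3],K(m),np.array(m["dist_coeffs"],float))[0].reshape(-1,2)
E
python3 - <<'E'
from h import *
for n in("top","scene"):
    m,im,d=snap(n,n+"0"); print(n,np.round(m["T"],3).tolist(),m["fovy"],m["dist_coeffs"])
print(env.observe())
E
```

```text
pics
top [[-0.019, -0.992, 0.124, 0.258], [-1.0, 0.022, 0.016, 0.044], [-0.019, -0.124, -0.992, 1.472], [0.0, 0.0, 0.0, 1.0]] 42.72429539839548 [-0.11716221  0.          0.          0.          0.        ]
scene [[0.097, 0.832, -0.546, 1.002], [0.995, -0.077, 0.059, -0.013], [0.007, -0.549, -0.836, 0.945], [0.0, 0.0, 0.0, 1.0]] 56.09816020752434 [0.03819082 0.         0.         0.         0.        ]
{'time_s': 0.1, 'q': array([ 5.85973532e+01,  2.18370108e+01,  7.43797161e+01,  1.21659521e-04,
        8.38564402e+01, -1.23350037e+01]), 'qvel': array([-0.02697893, -0.01580961, -0.14263602, -0.12053378, -0.06083561,
       -0.04854555]), 'joint_efforts': array([ 3.52986128e-03, -4.49211144e+01, -2.31658745e+01, -1.50451178e-04,
        3.63448074e-03, -9.28886408e-06]), 'position': array([0.17954606, 0.51962068, 0.2497787 ]), 'tool_rot': array([[-9.45133387e-01,  3.26684001e-01, -6.67185577e-04],
       [ 3.26684566e-01,  9.45132799e-01, -1.08886015e-03],
       [ 2.74865783e-04, -1.24707731e-03, -9.99999185e-01]]), 'ft_force': array([ 0.64771972, -0.53594933,  0.45938388]), 'wrist_torque': array([-0.02357292,  0.05144205,  0.05684939]), 'gripper_force': 0.0, 'grip_width': 0.0854865004234722}
```

View pics/top0.png

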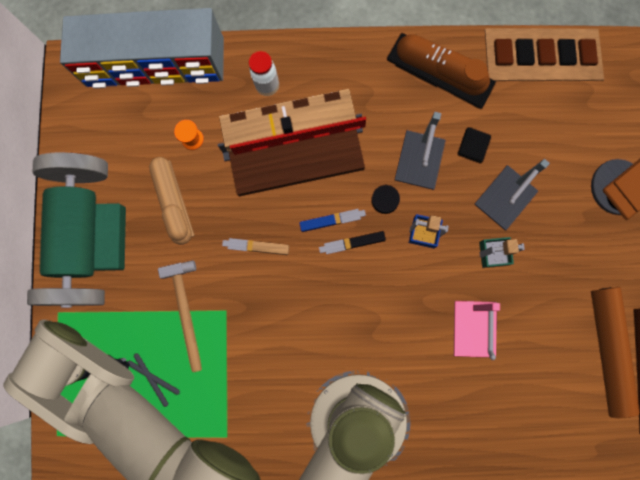

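View pics/scene0.png

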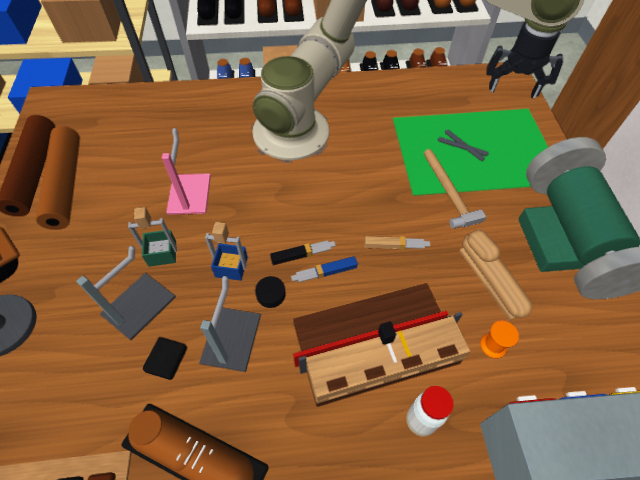

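The top view shows three knives: blue at (333,220), black at (352,243) and pale at (255,246). The rack is at (293,140), with its grip and pointer at (287,122) and the yellow mark at (271,124). Grey hook stands are at (421,155) and (508,195), and the pink one at (476,328) is the decoy. The blue caddy is at (427,231) and the green one at (498,251).

```bash
cat > meas.py <<'E'
from h import *
def rect(P2):
    (c,s,a)=cv2.minAreaRect((P2*1000).astype(np.float32)); return np.round(c,1),np.round(s,1),round(a,1)
def sel(f,box,z,hsv=None):
    D=np.load("pics/%s.npz"%f); P=D["P"]; H=cv2.cvtColor(D["im"],cv2.COLOR_RGB2HSV)
    M=np.zeros((480,640),bool); u0,v0,u1,v1=box; M[v0:v1,u0:u1]=1
    M&=(P[...,2]>z[0])&(P[...,2]<z[1])&(D["d"]>0)
    if hsv is not None: M&=cv2.inRange(H,np.array(hsv[0]),np.array(hsv[1]))>0
    return P[M]
E
python3 - <<'E'
from meas import *
B={"top0":dict(rack=(210,80,375,200),h1=(385,100,455,195),h2=(470,150,560,235),cb=(400,205,455,255),cg=(470,230,530,275),blue=(295,200,370,238),black=(315,228,390,258),pale=(215,232,295,260)),
"scene0":dict(rack=(285,275,480,410),h1=(195,270,265,375),h2=(70,240,180,345),cb=(195,215,255,285),cg=(125,200,182,270),blue=(285,250,362,285),black=(265,235,340,268),pale=(360,230,435,255))}
Z=dict(rack=[(.025,.035),(.075,.083),(.085,.1),(.12,.14)],h1=[(.006,.014),(.19,.21),(.15,.185)],h2=[(.006,.014),(.19,.21),(.15,.185)],cb=[(.04,.055),(.12,.14),(.160,.175)],cg=[(.04,.055),(.12,.14),(.16,.175)],blue=[(.008,.016),(.018,.03)],black=[(.008,.016),(.018,.03)],pale=[(.008,.016),(.018,.03)])
for k in Z:
  for f in B:
    for z in Z[k]:
        p=sel(f,B[f][k],z)
        if len(p)>4: print(k,f,z,len(p),p.mean(0).round(4),*rect(p[:,:2]))
E
python3 - <<'E'
import cv2
a=cv2.imread("pics/top0.png")
x=cv2.resize(a[75:205,205:385],(720,520),interpolation=cv2.INTER_CUBIC); cv2.imwrite("pics/c_rack.png",x)
y=cv2.resize(a[105:275,380:560],(635,600),interpolation=cv2.INTER_CUBIC); cv2.imwrite("pics/c_hook.png",y)
E
```

```text
rack top0 (0.025, 0.035) 4735 [0.6249 0.1375 0.0305] [681.6 128.8] [369.3 289.2] 86.7
rack top0 (0.075, 0.083) 3025 [0.718  0.1547 0.0798] [745.1 157.7] [156.4 346.9] 10.5
rack top0 (0.085, 0.1) 978 [0.6963 0.1467 0.0906] [745.1 157.3] [157.9 350.6] 10.9
rack top0 (0.12, 0.14) 133 [0.686  0.1542 0.1329] [736. 175.] [139.1  26.6] 22.1
rack scene0 (0.025, 0.035) 4811 [0.6221 0.1293 0.0303] [694.8 144.6] [243.3 350.4] 10.4
rack scene0 (0.075, 0.083) 6042 [0.7212 0.147  0.0802] [751.8 155.4] [151.5 350.4] 10.8
rack scene0 (0.085, 0.1) 904 [0.6869 0.1259 0.0924] [749.8 154.7] [161.9 352.8] 10.5
rack scene0 (0.12, 0.14) 277 [0.7192 0.1585 0.1302] [754.1 170.5] [165.4  25.7] 16.0
h1 top0 (0.006, 0.014) 1691 [ 0.6277 -0.1619  0.0098] [ 661.3 -164.6] [170.7 240.7] 87.0
h1 top0 (0.19, 0.21) 61 [ 0.6736 -0.1756  0.2   ] [ 673.4 -175.6] [16.3 17.7] 72.2
h1 top0 (0.15, 0.185) 261 [ 0.626  -0.1636  0.1632] [ 624.4 -162.7] [ 16.  112.7] 75.5
h1 scene0 (0.006, 0.014) 2213 [ 0.6271 -0.1598  0.0103] [ 582.3 -156.3] [123.5 234.2] 83.7
h1 scene0 (0.19, 0.21) 102 [ 0.6766 -0.1779  0.1989] [ 674.9 -179.2]
[... 1992 characters left out ...]
2.6] 74.6
black top0 (0.008, 0.016) 220 [0.4181 0.0424 0.0123] [425.2  11.2] [170.2  70.1] 88.8
black top0 (0.018, 0.03) 400 [ 0.4289 -0.0147  0.0228] [424.6   8.2] [ 24.9 158. ] 10.6
black scene0 (0.008, 0.016) 280 [0.4226 0.0346 0.0127] [425.6   6.7] [ 29.2 162.3] 11.7
black scene0 (0.018, 0.03) 487 [ 0.4428 -0.002   0.0219] [440.6  11.4] [168.3  62.9] 76.1
pale top0 (0.008, 0.016) 203 [0.4258 0.2745 0.0124] [421.3 242.8] [ 59.9 191.5] 0.3
pale top0 (0.018, 0.03) 416 [0.4175 0.2158 0.0229] [420.7 239.8] [157.3  24.7] 82.5
pale scene0 (0.008, 0.016) 267 [0.429  0.2658 0.0125] [422.6 239.8] [158.9  26.6] 82.2
pale scene0 (0.018, 0.03) 347 [0.4193 0.2096 0.0219] [418.1 209.6] [99.5 27.4] 81.3
```

View pics/c_rack.png

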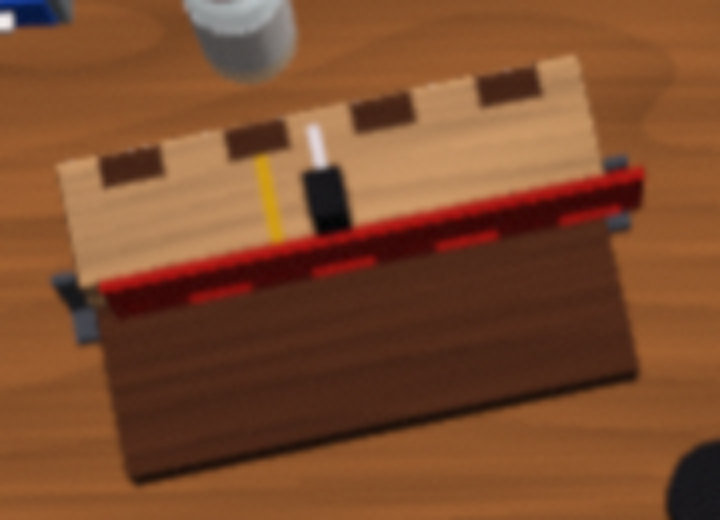

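View pics/c_hook.png

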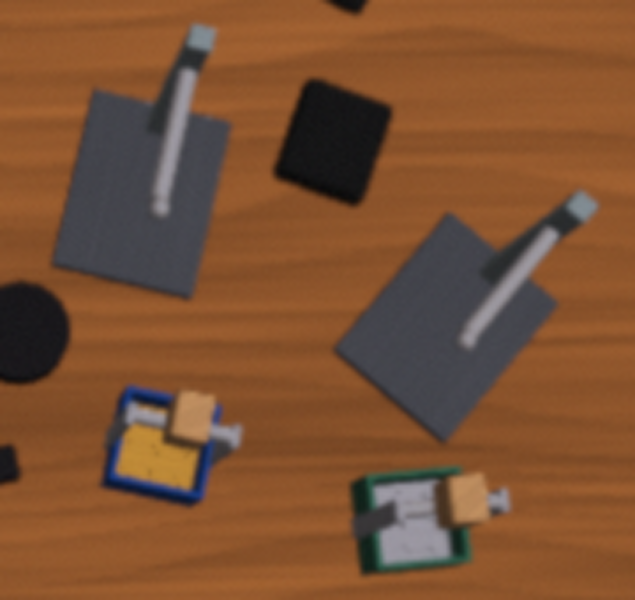

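The crops confirm that the grey stands are the hooks, with their arms pointing toward the robot and their posts on the far side. The yellow mark lies on the rack's +y side of the white pointer. Next I'll refine the poses with tighter masks.

```bash
cat >> meas.py <<'E'
def big(f,box,z,hsv=None,er=1):
    D=np.load("pics/%s.npz"%f); P=D["P"]; H=cv2.cvtColor(D["im"],cv2.COLOR_RGB2HSV)
    M=np.zeros((480,640),np.uint8); u0,v0,u1,v1=box; M[v0:v1,u0:u1]=1
    M&=((P[...,2]>z[0])&(P[...,2]<z[1])&(D["d"]>0)).astype(np.uint8)
    if hsv: M&=(cv2.inRange(H,np.array(hsv[0]),np.array(hsv[1]))>0).astype(np.uint8)
    M2=cv2.morphologyEx(M,cv2.MORPH_OPEN,np.ones((2*er+1,)*2,np.uint8)) if er else M
    n,l,s,_=cv2.connectedComponentsWithStats(M2)
    i=1+np.argmax(s[1:,4]); return P[l==i]
def knives(f):
    D=np.load("pics/%s.npz"%f); P=D["P"]; H=cv2.cvtColor(D["im"],cv2.COLOR_RGB2HSV)
    M=((P[...,2]>.0075)&(P[...,2]<.027)&(P[...,0]>.25)&(P[...,0]<.85)&(abs(P[...,1])<.5)).astype(np.uint8)
    n,l,s,_=cv2.connectedComponentsWithStats(M)
    for i in range(1,n):
        p=P[l==i]
        if not 200<len(p)<2500: continue
        c,sz,a=rect(p[:,:2]); L,W=max(sz),min(sz)
        hd=p[p[:,2]>.0195]; 
        if len(hd)<100 or not 110<L<200: continue
        bl=p[p[:,2]<.0155]
        mu=hd[:,:2].mean(0); d=hd[:,:2]-mu; ax=np.linalg.svd(d,full_matrices=False)[2][0]
        if ax@(np.median(bl[:,:2],0)-mu)<0: ax=-ax
        t=d@ax; lo,hi=np.percentile(t,[1,99]); s_=d@np.array([-ax[1],ax[0]]); q=np.percentile(s_,[3,97])
        mid=mu+np.array([-ax[1],ax[0]])*q.mean()
        org=mid+ax*(lo+100e-3); h=np.median(H[l==i][p[:,2]>.0195],0)
        print("knife hsv",h,"yaw %.1f"%np.degrees(np.arctan2(ax[1],ax[0])),"org",(org*1000).round(1),"handle L",((hi-lo)*1000).round(1),"W",((q[1]-q[0])*1000).round(1),"grasp-62",((org-.062*ax)*1000).round(1))
E
python3 - <<'E'
from meas import *
for f,r,h1,h2,cb,cg in(("top0",(210,80,375,200),(385,100,455,195),(470,150,560,235),(400,205,455,255),(470,230,530,275)),("scene0",(285,275,480,410),(195,270,265,375),(70,240,180,345),(195,215,255,285),(125,200,182,270))):
    print(f)
    w=([5,60,60],[25,200,255])
    for n,a in dict(top=(r,(.078,.082)),ledge=(r,(.028,.032)),gatetop=(r,(.09,.096)),grip=(r,(.131,.135))).items():
        p=big(f,*a,er=1 if n in("top","ledge") else 0); print(n,len(p),p[:,:2].mean(0).round(4),*rect(p[:,:2]))
    for n,b in(("h1",h1),("h2",h2)):
        p=big(f,b,(.008,.012),([0,0,0],[179,90,255]),2); print(n,*rect(p[:,:2]))
    for n,b in(("cb",cb),("cg",cg)):
        p=big(f,b,(.165,.171),None,1); print(n,*rect(p[:,:2]))
    knives(f)
D=np.load("pics/top0.npz"); H=cv2.cvtColor(D["im"],cv2.COLOR_RGB2HSV); P=D["P"]
for n,lo,hi in(("yellow",[22,150,120],[32,255,255]),("white",[0,0,190],[179,60,255])):
    M=cv2.inRange(H[80:150,240:320],np.array(lo),np.array(hi))>0; p=P[80:150,240:320][M]; print(n,len(p),np.median(p,0).round(4),rect(p[:,:2]))
E
```

```text
top0
top 9 [0.7241 0.2783] [723.9 278.4] [4.9 5.2] 86.5
ledge 12 [0.5958 0.0663] [595.9  66.3] [4.8 8.1] 88.8
gatetop 128 [0.658  0.2273] [658.  226.7] [ 10.6 125.3] 12.1
grip 67 [0.6856 0.1546] [685.6 153.3] [30.9 22.6] 0.8Traceback (most recent call last):
  File "<stdin>", line 8, in <module>
  File "meas.py", line 17, in big
    i=1+np.argmax(s[1:,4]); return P[l==i]
        ~~~~~~~~~^^^^^^^^^
    return _wrapfunc(a, 'argmax', axis=axis, out=out, **kwds)
    return bound(*args, **kwds)
ValueError: attempt to get argmax of an empty sequence
```

```bash
sed -i 's|P=cloud(m,d))|P=cloud(m,cv2.medianBlur(d,5)))|' h.py
python3 - <<'E'
from meas import *
for n in("top","scene"):
    D=np.load("pics/%s0.npz"%n); np.savez("pics/%s0.npz"%n,im=D["im"],d=D["d"],P=cloud(env.camera_model(n),cv2.medianBlur(D["d"],5)))
for f,r,h1,h2,cb,cg in(("top0",(210,80,375,200),(385,100,455,195),(470,150,560,235),(400,205,455,255),(470,230,530,275)),("scene0",(285,275,480,410),(195,270,265,375),(70,240,180,345),(195,215,255,285),(125,200,182,270))):
    print(f)
    for n,a in dict(top=(r,(.074,.086)),ledge=(r,(.024,.036)),gatetop=(r,(.087,.1)),grip=(r,(.126,.14))).items():
        p=big(f,*a,er=1 if n in("top","ledge") else 0); print(n,len(p),p.mean(0).round(4),*rect(p[:,:2]))
    for n,b in(("h1",h1),("h2",h2)):
        p=big(f,b,(.004,.016),([0,0,0],[179,90,255]),2); print(n,*rect(p[:,:2]))
    for n,b in(("cb",cb),("cg",cg)):
        p=big(f,b,(.161,.176),None,1); print(n,*rect(p[:,:2]))
    knives(f)
D=np.load("pics/top0.npz"); H=cv2.cvtColor(D["im"],cv2.COLOR_RGB2HSV); P=D["P"]
for n,lo,hi in(("yellow",[22,150,120],[32,255,255]),("white",[0,0,190],[179,60,255])):
    M=cv2.inRange(H[95:150,240:320],np.array(lo),np.array(hi))>0; p=P[95:150,240:320][M]; print(n,len(p),np.median(p,0).round(4),rect(p[:,:2]))
E
```

```text
top0
top 3871 [0.7191 0.1562 0.0809] [718.4 155.8] [ 80.5 318.3] 11.1
ledge 5362 [0.6241 0.1379 0.0309] [624.  139.7] [106.1 342.3] 9.8
gatetop 540 [0.679  0.1232 0.091 ] [681.  130.7] [ 19.2 317.4] 10.6
grip 124 [0.6855 0.154  0.1321] [686.7 153.3] [22.6 31.3] 89.5
h1 [ 627. -164.] [ 99.3 129.9] 74.6
h2 [ 528.6 -371.8] [ 99.2 129.3] 47.8
cb [ 446.5 -166.9] [24.5 30.3] 76.5
cg [ 391.2 -332.6] [23.6 28.3] 88.2
knife hsv [110. 204. 138.] yaw -78.9 org [485.7  31.7] handle L 95.1 W 21.0 grasp-62 [473.8  92.5]
knife hsv [135.  35.  28.] yaw 100.6 org [420.5  32.3] handle L 94.1 W 20.0 grasp-62 [431.9 -28.7]
knife hsv [ 14. 129. 182.] yaw 83.0 org [423.7 264.2] handle L 93.6 W 21.1 grasp-62 [416.2 202.7]
knife hsv [ 14. 128. 157.] yaw 5.4 org [350.6 428.2] handle L 131.5 W 75.9 grasp-62 [288.8 422.3]
scene0
top 6540 [0.7208 0.1472 0.0805] [717.9 153. ] [ 82.4 320.1] 10.7
ledge 4513 [0.6138 0.1287 0.0302] [612.2 133.5] [ 77.  318.1] 10.9
gatetop 463 [0.6936 0.0493 0.0919] [693.2  54.7] [ 17.9 175.2] 12.3
grip 191 [0.69   0.1518 0.1319] [688.8 152.2] [30.  24.7] 10.1
h1 [ 628.3 -159.8] [ 86
[... 180 characters left out ...]
 handle L 131.0 W 73.9 grasp-62 [290.6 412.2]
knife hsv [ 16. 131. 198.] yaw 82.0 org [425.1 264.1] handle L 92.5 W 20.4 grasp-62 [416.5 202.7]
knife hsv [120.  39.  25.] yaw 101.4 org [420.   26.7] handle L 95.5 W 20.8 grasp-62 [432.2 -34.1]
knife hsv [109. 206. 146.] yaw -79.1 org [485.5  30. ] handle L 96.7 W 20.2 grasp-62 [473.8  90.9]
knife hsv [13. 57. 22.] yaw 61.3 org [ 803.4 -237.5] handle L 193.4 W 11.5 grasp-62 [ 773.7 -291.9]
knife hsv [90. 20. 25.] yaw -128.2 org [ 788.8 -388.8] handle L 61.1 W 13.5 grasp-62 [ 827.2 -340.1]
yellow 4 [0.7051 0.1915 0.0816] (array([703.9, 191.2]), array([15.1,  1.7]), 13.3)
white 31 [0.7294 0.1615 0.0863] (array([730.8, 162.2]), array([27. ,  7.5]), 13.1)
  return _methods._mean(a, axis=axis, dtype=dtype,
  ret = um.true_divide(
```

servo_tool --steps '[{"tx": 2.8, "ty": -2.0, "yaw": 1.7, "claw": 6}, {"tx": 2.8, "ty": -2.0, "yaw": 1.7}, {"tx": 2.8, "ty": -2.0, "yaw": 1.7}, {"tx": 2.8, "ty": -2.0, "yaw": 1.7}, {"tx": 2.8, "ty": -2.0, "yaw": 1.7}, {"tx": 2.8, "ty": -2.0, "yaw": 1.7}, {"tx": 2.8, "ty": -2.0, "yaw": 1.7}, {"tx": 2.8, "ty": -2.0, "yaw": 1.7}, {"tx": 2.8, "ty": -2.0, "yaw": 1.7}, {"tx": 2.8, "ty": -2.0, "yaw": 1.7}, {"tx": 2.8, "ty": -2.0, "yaw": 1.7}, {"tx": 2.8, "ty": -2.0, "yaw": 1.7}, {"tx": 2.8, "ty": -2.0, "yaw": 1.7}, {"tx": 2.8, "ty": -2.0, "yaw": 1.7}, {"tx": 2.8, "ty": -2.0, "yaw": 1.7}, {"tx": 2.8, "ty": -2.0, "yaw": 1.7}, {"tx": 2.8, "ty": -2.0, "yaw": 1.7}, {"ty": -2.0, "yaw": 1.1}, {}, {}]'

```text
invalid input at $.steps[0]: expected keys tx, ty, tz, yaw, claw
```

Run:
```python
from meas import *
m,im,d=snap("wrist","w1"); print(np.round(m["T"],3).tolist(),m["fovy"])
s=env.observe(); print(s["position"],s["ft_force"])
```

```text
[[0.327, 0.897, 0.298, 0.103], [0.945, -0.309, -0.105, 0.545], [-0.002, 0.316, -0.949, 0.374], [0.0, 0.0, 0.0, 1.0]] 64.6197059516876
[0.17959451 0.51965203 0.24986247] [-1.49585955 -1.17266734  0.12249844]
```

View pics/w1.png

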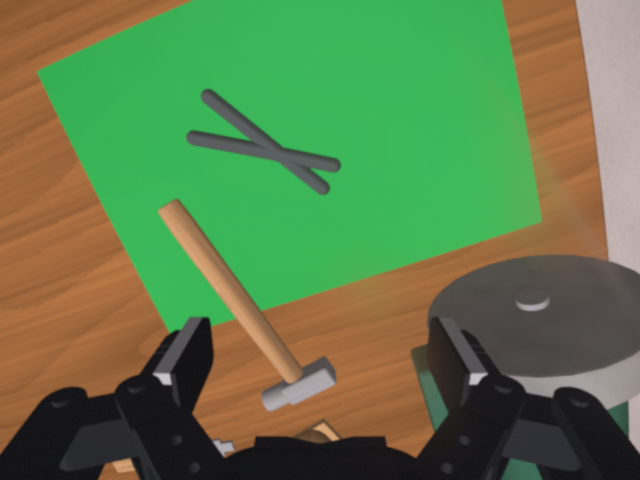

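The wrist picture only shows the start area: the green mat, with the hammer at (240,290). The move was refused because every key is required, so I'll resend it.

servo_tool --steps '[{"tx": 2.8, "ty": -2.0, "tz": 0, "yaw": 1.7, "claw": 6}, {"tx": 2.8, "ty": -2.0, "tz": 0, "yaw": 1.7, "claw": 6}, {"tx": 2.8, "ty": -2.0, "tz": 0, "yaw": 1.7, "claw": 6}, {"tx": 2.8, "ty": -2.0, "tz": 0, "yaw": 1.7, "claw": 6}, {"tx": 2.8, "ty": -2.0, "tz": 0, "yaw": 1.7, "claw": 6}, {"tx": 2.8, "ty": -2.0, "tz": 0, "yaw": 1.7, "claw": 6}, {"tx": 2.8, "ty": -2.0, "tz": 0, "yaw": 1.7, "claw": 6}, {"tx": 2.8, "ty": -2.0, "tz": 0, "yaw": 1.7, "claw": 6}, {"tx": 2.8, "ty": -2.0, "tz": 0, "yaw": 1.7, "claw": 6}, {"tx": 2.8, "ty": -2.0, "tz": 0, "yaw": 1.7, "claw": 6}, {"tx": 2.8, "ty": -2.0, "tz": 0, "yaw": 1.7, "claw": 6}, {"tx": 2.8, "ty": -2.0, "tz": 0, "yaw": 1.7, "claw": 6}, {"tx": 2.8, "ty": -2.0, "tz": 0, "yaw": 1.7, "claw": 6}, {"tx": 2.8, "ty": -2.0, "tz": 0, "yaw": 1.7, "claw": 6}, {"tx": 2.8, "ty": -2.0, "tz": 0, "yaw": 1.7, "claw": 6}, {"tx": 2.8, "ty": -2.0, "tz": 0, "yaw": 1.7, "claw": 6}, {"tx": 2.8, "ty": -2.0, "tz": 0, "yaw": 1.7, "claw": 6}, {"tx": 0, "ty": -2.0, "tz": 0, "yaw": 1.1, "claw": 6}, {"tx": 0, "ty": 0, "tz": 0, "yaw": 0, "claw": 6}, {"tx": 0, "ty": 0, "tz": 0, "yaw": 0, "claw": 6}]'

```text
time_s: 2.15
position: [0.6555, 0.1599, 0.2501]
tool_rot: [[-0.982, -0.189, -0.001], [-0.189, 0.982, 0.0], [0.001, 0.0, -1.0]]
ft_force: [0.2, 0.7, 0.5]
grip_width: 0.0596
gripper_force: 0.0
```

Run:
```python
from meas import *
m,im,d=snap("wrist","w2")
s=env.observe(); print(s["position"],s["ft_force"],np.degrees(np.arctan2(s["tool_rot"][1,1],s["tool_rot"][0,1])))
p=big("w2",(0,0,640,480),(.126,.14)); print("grip",len(p),rect(p[:,:2]))
p=big("w2",(0,0,640,480),(.087,.1)); print("gate",len(p),rect(p[:,:2]))
D=np.load("pics/w2.npz"); H=cv2.cvtColor(D["im"],cv2.COLOR_RGB2HSV); P=D["P"]
R=np.radians(10.9); ax=np.array([[np.cos(R),np.sin(R)],[-np.sin(R),np.cos(R)]])
for n,lo,hi in(("yellow",[22,150,120],[32,255,255]),("white",[0,0,190],[179,40,255])):
    M=(cv2.inRange(H,np.array(lo),np.array(hi))>0)&(P[...,2]>.07)&(P[...,2]<.1); p=P[M]; print(n,len(p),np.median(p,0).round(4),rect(p[:,:2]),ax@(np.median(p,0)[:2]-[.6779,.1467]))
```

```text
[0.65533313 0.16045782 0.25032037] [ 0.19015555 -0.05760862 -0.18586951] 100.93915600125474
grip 1376 (array([688.5, 148.8]), array([29.4, 23.7]), 10.6)
gate 4922 (array([682.6, 126.7]), array([ 18.3, 325.3]), 11.0)
yellow 712 [0.7112 0.1883 0.0818] (array([769.8, 256.9]), array([242.,  36.]), 46.3) [0.04054474 0.03452943]
white 1103 [0.8079 0.1879 0.0919] (array([828.2, 336.5]), array([410.7, 106.4]), 74.1) [0.13540429 0.01587121]
```

View pics/w2.png

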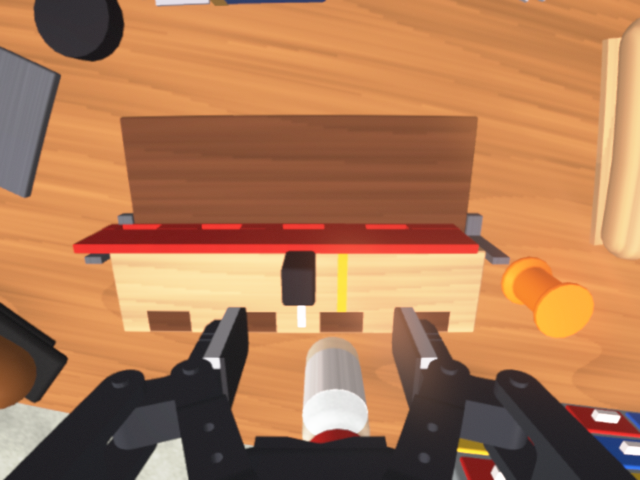

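The gripper camera shows the grip at (299,278), the white pointer at (301,317) and the yellow mark at (342,283), about 36 mm apart along rack +y. I'll grasp the grip and pull.

servo_tool --newtons 60 --steps '[{"tx": 1.1, "ty": -0.3, "tz": -1.2, "yaw": 0, "claw": 6}, {"tx": 1.1, "ty": -0.3, "tz": -2, "yaw": 0, "claw": 6}, {"tx": 1.1, "ty": -0.3, "tz": -2, "yaw": 0, "claw": 6}, {"tx": 0, "ty": 0, "tz": -2, "yaw": 0, "claw": 6}, {"tx": 0, "ty": 0, "tz": -2, "yaw": 0, "claw": 6}, {"tx": 0, "ty": 0, "tz": -2, "yaw": 0, "claw": 6}, {"tx": 0, "ty": 0, "tz": -2, "yaw": 0, "claw": 6}, {"tx": 0, "ty": 0, "tz": 0, "yaw": 0, "claw": 6}, {"tx": 0, "ty": 0, "tz": 0, "yaw": 0, "claw": 1.5}, {"tx": 0, "ty": 0, "tz": 0, "yaw": 0, "claw": 1.5}, {"tx": 0, "ty": 0, "tz": 0, "yaw": 0, "claw": 1.5}, {"tx": 0, "ty": 0, "tz": 0, "yaw": 0, "claw": 1.5}, {"tx": 0, "ty": 0, "tz": 0, "yaw": 0, "claw": 1.5}, {"tx": 0, "ty": 0, "tz": 0, "yaw": 0, "claw": 1.5}]'

```text
time_s: 3.6
position: [0.6892, 0.1508, 0.1195]
tool_rot: [[-0.982, -0.19, 0.002], [-0.19, 0.982, 0.0], [-0.002, -0.0, -1.0]]
ft_force: [1.2, -0.3, 5.7]
grip_width: 0.0233
gripper_force: 61.3
```

servo_tool --steps '[{"tx": -0.06, "ty": 0.3, "tz": 0, "yaw": 0, "claw": 1.5}, {"tx": -0.06, "ty": 0.3, "tz": 0, "yaw": 0, "claw": 1.5}, {"tx": -0.06, "ty": 0.3, "tz": 0, "yaw": 0, "claw": 1.5}, {"tx": -0.06, "ty": 0.3, "tz": 0, "yaw": 0, "claw": 1.5}, {"tx": -0.06, "ty": 0.3, "tz": 0, "yaw": 0, "claw": 1.5}, {"tx": -0.06, "ty": 0.3, "tz": 0, "yaw": 0, "claw": 1.5}, {"tx": -0.06, "ty": 0.3, "tz": 0, "yaw": 0, "claw": 1.5}, {"tx": -0.06, "ty": 0.3, "tz": 0, "yaw": 0, "claw": 1.5}, {"tx": -0.06, "ty": 0.3, "tz": 0, "yaw": 0, "claw": 1.5}, {"tx": -0.06, "ty": 0.3, "tz": 0, "yaw": 0, "claw": 1.5}, {"tx": -0.06, "ty": 0.3, "tz": 0, "yaw": 0, "claw": 1.5}, {"tx": -0.06, "ty": 0.3, "tz": 0, "yaw": 0, "claw": 1.5}, {"tx": 0, "ty": 0, "tz": 0, "yaw": 0, "claw": 1.5}, {"tx": 0, "ty": 0, "tz": 0, "yaw": 0, "claw": 1.5}]'

```text
time_s: 5.0
position: [0.6826, 0.1855, 0.1195]
tool_rot: [[-0.982, -0.189, 0.003], [-0.189, 0.982, -0.002], [-0.003, -0.002, -1.0]]
ft_force: [3.4, -5.6, 5.1]
grip_width: 0.0231
gripper_force: 61.4
```

```bash
cat > mark.py <<'E'
from meas import *
import sys
m,im,d=snap("scene",sys.argv[1]); 
H=cv2.cvtColor(im,cv2.COLOR_RGB2HSV); 
R=np.radians(10.9); Y=np.array([-np.sin(R),np.cos(R)])
for n,lo,hi,z in(("yellow",[22,150,120],[32,255,255],.081),("white",[0,0,190],[179,40,255],.084)):
    M=cv2.inRange(H,np.array(lo),np.array(hi)); M[:320]=0; M[385:]=0; M[:,:360]=0; M[:,450:]=0
    v,u=np.nonzero(M); p=onplane(m,np.c_[u,v],z)
    print(n,len(u),np.median(u),np.median(v),np.median(p[:,:2]@Y)*1000)
E
python3 mark.py s1
```

```text
yellow 29 405.0 348.0 51.420400656051626
white 55 409.0 347.0 57.61184828053789
```

Run:
```python
import cv2
a=cv2.imread("pics/scene0.png")[300:390,350:450]; b=cv2.imread("pics/s1.png")[300:390,350:450]
cv2.imwrite("pics/c1.png",cv2.resize(cv2.hconcat([a,b]),(800,360),interpolation=cv2.INTER_CUBIC))
```

```text
(no output)
```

View pics/c1.png

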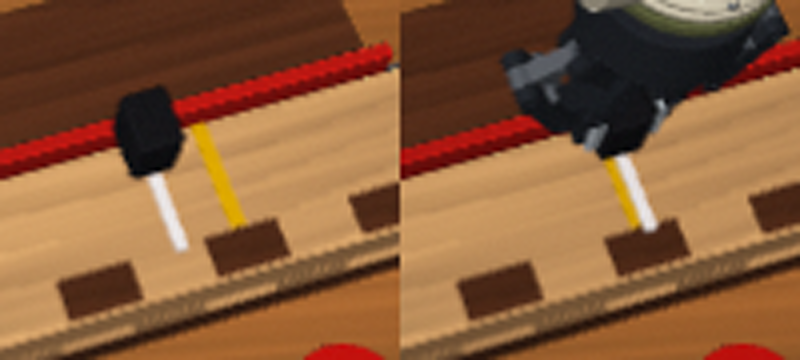

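The pointer (650,230) stands roughly 2–3 mm past the mark (640,228), so I'll ease it back 2 mm and let go.

servo_tool --steps '[{"tx": 0.03, "ty": -0.15, "tz": 0, "yaw": 0, "claw": 1.5}, {"tx": 0.02, "ty": -0.1, "tz": 0, "yaw": 0, "claw": 1.5}, {"tx": 0, "ty": 0, "tz": 0, "yaw": 0, "claw": 1.5}, {"tx": 0, "ty": 0, "tz": 0, "yaw": 0, "claw": 1.5}]'

```text
time_s: 5.45
position: [0.6826, 0.1854, 0.1195]
tool_rot: [[-0.982, -0.19, 0.003], [-0.19, 0.982, 0.002], [-0.003, 0.001, -1.0]]
ft_force: [2.0, 4.9, 5.0]
grip_width: 0.0235
gripper_force: 61.4
```

servo_tool --steps '[{"tx": 0, "ty": 0, "tz": 0, "yaw": 0, "claw": 5}, {"tx": 0, "ty": 0, "tz": 0, "yaw": 0, "claw": 5}, {"tx": 0, "ty": 0, "tz": 0, "yaw": 0, "claw": 5}, {"tx": 0, "ty": 0, "tz": 2, "yaw": 0, "claw": 5}, {"tx": 0, "ty": 0, "tz": 3, "yaw": 0, "claw": 5}, {"tx": -2.5, "ty": 0, "tz": 3, "yaw": 0, "claw": 5}, {"tx": -3, "ty": 0, "tz": 3, "yaw": 0, "claw": 5}, {"tx": -3, "ty": 0, "tz": 3, "yaw": 0, "claw": 5}, {"tx": -3, "ty": 0, "tz": 2, "yaw": 0, "claw": 5}, {"tx": -3, "ty": 0, "tz": 0, "yaw": 0, "claw": 5}, {"tx": -3, "ty": 0, "tz": 0, "yaw": 0, "claw": 5}, {"tx": 0, "ty": 0, "tz": 0, "yaw": 0, "claw": 5}]'

```text
time_s: 6.65
position: [0.5041, 0.1845, 0.2791]
tool_rot: [[-0.982, -0.191, -0.001], [-0.191, 0.982, -0.0], [0.0, 0.0, -1.0]]
ft_force: [1.1, 0.2, 0.1]
grip_width: 0.0501
gripper_force: 0.0
```

Run:
```python
from meas import *
for n in("top","scene","wrist"): snap(n,n+"2")
a=cv2.imread("pics/wrist2.png"); a=cv2.resize(a,(480,360))
b=cv2.resize(cv2.imread("pics/scene2.png")[300:390,350:430],(320,360),interpolation=cv2.INTER_CUBIC)
cv2.imwrite("pics/c2.png",cv2.hconcat([a,b]))
s=env.observe(); print(s["position"])
for f in("top2","scene2"): knives(f)
```

```text
[0.5075668  0.18419716 0.27836179]
knife hsv [110. 205. 127.] yaw -78.4 org [486.3  32.2] handle L 95.6 W 20.9 grasp-62 [473.9  93. ]
knife hsv [130.  33.  25.] yaw 101.7 org [420.1  30.8] handle L 95.2 W 20.6 grasp-62 [432.6 -29.9]
knife hsv [ 14. 129. 144.] yaw 6.0 org [350.7 426.7] handle L 131.6 W 73.7 grasp-62 [289.  420.2]
knife hsv [112.  17. 168.] yaw 11.0 org [350.4 423.3] handle L 132.8 W 74.9 grasp-62 [289.6 411.5]
knife hsv [ 16. 131. 200.] yaw 81.7 org [425.1 261.8] handle L 93.1 W 20.3 grasp-62 [416.1 200.5]
knife hsv [120.  39.  25.] yaw 101.8 org [419.4  27.5] handle L 94.0 W 20.9 grasp-62 [432.  -33.2]
knife hsv [109. 206. 148.] yaw -78.9 org [485.8  30.2] handle L 95.1 W 20.7 grasp-62 [473.9  91.1]
knife hsv [12. 64. 22.] yaw 61.3 org [ 803.9 -236.8] handle L 193.1 W 11.2 grasp-62 [ 774.1 -291.2]
knife hsv [90. 20. 25.] yaw -128.3 org [ 789.6 -387.6] handle L 62.5 W 13.3 grasp-62 [ 828.  -338.9]
```

View pics/c2.png

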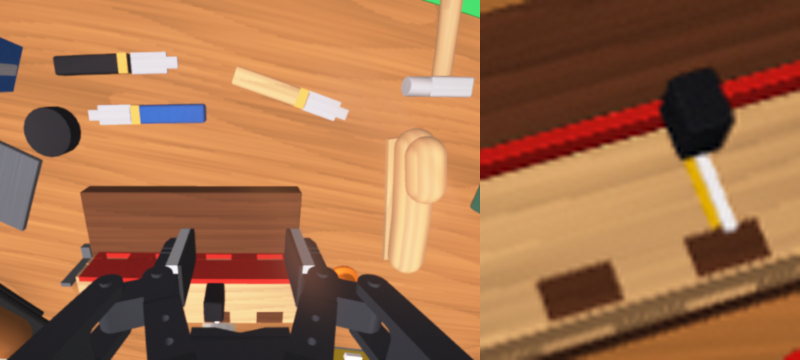

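Run:
```python
from meas import *
R=np.radians(10.9); Y=np.array([-np.sin(R),np.cos(R)]); X=np.array([np.cos(R),np.sin(R)])
for f in("scene0","scene2","top0","top2","w2"):
    D=np.load("pics/%s.npz"%f); H=cv2.cvtColor(D["im"],cv2.COLOR_RGB2HSV); P=D["P"]
    q=P[...,:2]-np.array([.6779,.1467]); a=q@X; b=q@Y
    box=(a>.03)&(a<.085)&(b>-.03)&(b<.07)&(P[...,2]>.07)&(P[...,2]<.1)
    for n,lo,hi in(("yellow",[20,150,100],[34,255,255]),("white",[0,0,170],[179,70,255])):
        M=(cv2.inRange(H,np.array(lo),np.array(hi))>0)&box
        if M.sum(): print(f,n,M.sum(),"z",np.median(P[M][:,2]).round(4),"y med/min/max",(np.percentile(b[M],[50,5,95])*1000).round(1))
    for z,n in((.133,"grip"),):
        M=(P[...,2]>.126)&(P[...,2]<.138)&(a>-.01)&(a<.03)&(abs(b)<.08)
        if M.sum(): print(f,n,M.sum(),(np.percentile(b[M],[2,98])*1000).round(1))
```

```text
scene0 yellow 59 z 0.0817 y med/min/max [36.9 33.2 40.9]
scene0 white 66 z 0.0933 y med/min/max [3.2 1.2 6.5]
scene0 grip 193 [-8.3 14.6]
scene2 yellow 36 z 0.0819 y med/min/max [35.2 33.1 37. ]
scene2 white 60 z 0.094 y med/min/max [39.  36.4 41.8]
scene2 grip 194 [27.3 50.2]
top0 yellow 34 z 0.0815 y med/min/max [38.8 35.8 42.3]
top0 white 38 z 0.0864 y med/min/max [5.1 1.5 8.7]
top0 grip 125 [-5.3 17. ]
top2 white 26 z 0.0902 y med/min/max [40.8 37.6 44. ]
top2 grip 76 [27.6 51.7]
w2 yellow 251 z 0.0817 y med/min/max [34.2 31.3 37.7]
w2 white 204 z 0.095 y med/min/max [ 0.4 -3.9  3.1]
w2 grip 1387 [-11.   11.8]
```

In all three views the pointer and mark were 33.7 mm apart at the start, and the gate moved about 36 mm. It now sits near 40 mm, within tolerance, so I'll leave it. The rack frame is at about (0.678, 0.145), yaw 10.9°. Next is the blue knife.

servo_tool --newtons 60 --steps '[{"tx": -0.31, "ty": -0.82, "tz": -1.5, "yaw": -8.1, "claw": 5}, {"tx": -0.31, "ty": -0.82, "tz": -1.5, "yaw": -8.1, "claw": 5}, {"tx": -0.31, "ty": -0.82, "tz": -1.5, "yaw": -8.1, "claw": 5}, {"tx": -0.31, "ty": -0.82, "tz": -1.5, "yaw": -8.1, "claw": 5}, {"tx": -0.31, "ty": -0.82, "tz": -1.5, "yaw": -8.1, "claw": 5}, {"tx": -0.31, "ty": -0.82, "tz": -1.5, "yaw": -8.1, "claw": 5}, {"tx": -0.31, "ty": -0.82, "tz": -1.5, "yaw": -8.1, "claw": 5}, {"tx": -0.31, "ty": -0.82, "tz": -1.5, "yaw": -8.1, "claw": 5}, {"tx": -0.31, "ty": -0.82, "tz": -1.5, "yaw": -8.1, "claw": 5}, {"tx": -0.31, "ty": -0.82, "tz": -1.5, "yaw": -8.1, "claw": 5}, {"tx": -0.31, "ty": -0.82, "tz": -1.5, "yaw": -8.5, "claw": 5}, {"tx": 0, "ty": 0, "tz": 0, "yaw": 0, "claw": 5}, {"tx": 0, "ty": 0, "tz": 0, "yaw": 0, "claw": 5}]'

```text
time_s: 8.1
position: [0.4738, 0.094, 0.1133]
tool_rot: [[-0.201, 0.98, -0.0], [0.98, 0.201, 0.0], [0.0, -0.0, -1.0]]
ft_force: [0.8, 0.4, -0.1]
grip_width: 0.0499
gripper_force: 0.0
```

Run:
```python
from meas import *
s=env.observe(); print(s["position"],np.degrees(np.arctan2(s["tool_rot"][1,1],s["tool_rot"][0,1])))
snap("top","top3"); knives("top3"); snap("scene","scene3"); knives("scene3")
snap("wrist","w3"); knives("w3")
```

```text
[0.47378205 0.09397975 0.11331312] 11.619825456746563
knife hsv [130.   34.5  26. ] yaw 101.3 org [419.9  32.2] handle L 93.5 W 20.1 grasp-62 [432.1 -28.5]
knife hsv [112.5  16.5 164. ] yaw 11.2 org [352.  424.1] handle L 130.9 W 73.6 grasp-62 [291.2 412.1]
knife hsv [ 16. 132. 195.] yaw 81.8 org [424.7 261.8] handle L 95.0 W 20.3 grasp-62 [415.9 200.4]
knife hsv [120.  35.  24.] yaw 101.6 org [419.6  27.2] handle L 94.4 W 20.9 grasp-62 [432.1 -33.5]
knife hsv [109. 206. 144.] yaw -79.3 org [485.3  31.5] handle L 97.6 W 20.2 grasp-62 [473.8  92.4]
knife hsv [13. 64. 21.] yaw 61.4 org [ 803.7 -237. ] handle L 194.5 W 11.2 grasp-62 [ 774.  -291.4]
knife hsv [90. 20. 24.] yaw -128.4 org [ 789.6 -387.3] handle L 62.8 W 13.3 grasp-62 [ 828.1 -338.7]
  return _methods._mean(a, axis=axis, dtype=dtype,
  ret = um.true_divide(
```

servo_tool --newtons 60 --steps '[{"tx": 0, "ty": 0, "tz": -2, "yaw": -0.5, "claw": 5}, {"tx": 0, "ty": 0, "tz": -2, "yaw": 0, "claw": 5}, {"tx": 0, "ty": 0, "tz": -2, "yaw": 0, "claw": 5}, {"tx": 0, "ty": 0, "tz": -1.5, "yaw": 0, "claw": 5}, {"tx": 0, "ty": 0, "tz": -1.4, "yaw": 0, "claw": 5}, {"tx": 0, "ty": 0, "tz": 0, "yaw": 0, "claw": 5}, {"tx": 0, "ty": 0, "tz": 0, "yaw": 0, "claw": 1.5}, {"tx": 0, "ty": 0, "tz": 0, "yaw": 0, "claw": 1.5}, {"tx": 0, "ty": 0, "tz": 0, "yaw": 0, "claw": 1.5}, {"tx": 0, "ty": 0, "tz": 0, "yaw": 0, "claw": 1.5}, {"tx": 0, "ty": 0, "tz": 0, "yaw": 0, "claw": 1.5}]'

```text
time_s: 9.35
position: [0.4735, 0.0942, 0.0254]
tool_rot: [[-0.19, 0.982, 0.002], [0.982, 0.19, 0.0], [-0.0, 0.002, -1.0]]
ft_force: [-1.5, 0.6, 7.0]
grip_width: 0.0223
gripper_force: 59.7
```

servo_tool --steps '[{"tx": 0, "ty": 0, "tz": 2, "yaw": 0, "claw": 1.5}, {"tx": 0, "ty": 0, "tz": 2.5, "yaw": 0, "claw": 1.5}, {"tx": 0, "ty": 0, "tz": 2.5, "yaw": 0, "claw": 1.5}, {"tx": 0, "ty": 0, "tz": 2.5, "yaw": 0, "claw": 1.5}, {"tx": 0, "ty": 0, "tz": 0, "yaw": 0, "claw": 1.5}]'

```text
time_s: 9.85
position: [0.4742, 0.0941, 0.1223]
tool_rot: [[-0.19, 0.982, 0.006], [0.982, 0.19, -0.0], [-0.001, 0.006, -1.0]]
ft_force: [-0.4, 0.0, -2.1]
grip_width: 0.0223
gripper_force: 59.3
```

servo_tool --steps '[{"tx": 0.67, "ty": -0.11, "tz": 0, "yaw": 8.2, "claw": 1.5}, {"tx": 0.67, "ty": -0.11, "tz": 0, "yaw": 8.2, "claw": 1.5}, {"tx": 0.67, "ty": -0.11, "tz": 0, "yaw": 8.2, "claw": 1.5}, {"tx": 0.67, "ty": -0.11, "tz": 0, "yaw": 8.2, "claw": 1.5}, {"tx": 0.67, "ty": -0.11, "tz": 0, "yaw": 8.2, "claw": 1.5}, {"tx": 0.67, "ty": -0.11, "tz": 0, "yaw": 8.2, "claw": 1.5}, {"tx": 0.67, "ty": -0.11, "tz": 0, "yaw": 8.2, "claw": 1.5}, {"tx": 0.67, "ty": -0.11, "tz": 0, "yaw": 8.2, "claw": 1.5}, {"tx": 0.67, "ty": -0.11, "tz": 0, "yaw": 8.2, "claw": 1.5}, {"tx": 0.67, "ty": -0.11, "tz": 0, "yaw": 8.2, "claw": 1.5}, {"tx": 0.67, "ty": -0.11, "tz": 0, "yaw": 7.9, "claw": 1.5}, {"tx": 0, "ty": 0, "tz": -2, "yaw": 0, "claw": 1.5}, {"tx": 0, "ty": 0, "tz": -2, "yaw": 0, "claw": 1.5}, {"tx": 0, "ty": 0, "tz": -1.8, "yaw": 0, "claw": 1.5}, {"tx": 0, "ty": 0, "tz": 0, "yaw": 0, "claw": 1.5}, {"tx": 0, "ty": 0, "tz": 0, "yaw": 0, "claw": 1.5}]'

```text
time_s: 11.45
position: [0.5464, 0.082, 0.0611]
tool_rot: [[-0.982, -0.188, -0.001], [-0.188, 0.982, 0.0], [0.001, 0.0, -1.0]]
ft_force: [0.1, -0.3, -1.3]
grip_width: 0.0223
gripper_force: 59.2
```

Run:
```python
from meas import *
s=env.observe(); print(s["position"],np.degrees(np.arctan2(s["tool_rot"][1,1],s["tool_rot"][0,1])),s["ft_force"])
for n in("wrist","top","scene"): snap(n,n+"4")
a=cv2.imread("pics/wrist4.png")
b=cv2.resize(cv2.imread("pics/scene4.png")[220:420,270:490],(660,600))
a=cv2.resize(a,(400,300)); b=cv2.resize(b,(330,300)); cv2.imwrite("pics/c4.png",cv2.hconcat([a,b]))
R=np.radians(10.9); Y=np.array([-np.sin(R),np.cos(R)]); X=np.array([np.cos(R),np.sin(R)])
for f in("top4","scene4","wrist4"):
    D=np.load("pics/%s.npz"%f); P=D["P"]; H=cv2.cvtColor(D["im"],cv2.COLOR_RGB2HSV)
    q=P[...,:2]-np.array([.6783,.1447]); a=q@X; b=q@Y
    M=(cv2.inRange(H,np.array([100,120,50]),np.array([120,255,255]))>0)&(P[...,2]>.03)&(P[...,2]<.065)&(abs(b+.037)<.03)&(a<0)
    if M.sum()>20: print(f,"blue handle a",np.percentile(a[M],[2,98]).round(4),"b",np.percentile(b[M],[3,97]).round(4),"z",np.percentile(P[M][:,2],[10,50,90]).round(4))
    M=(H[...,1]<60)&(H[...,2]>120)&(P[...,2]>.03)&(P[...,2]<.06)&(abs(b+.037)<.03)&(a<-.0)&(a>-.085)
    if M.sum()>20: print(f,"blade a",np.percentile(a[M],[2,98]).round(4),"b",np.percentile(b[M],[3,97]).round(4),"z",np.median(P[M][:,2]).round(4))
```

```text
[0.54641805 0.08201626 0.06114495] 100.83767513679432 [ 0.12382622 -0.28904434 -1.32443366]
scene4 blue handle a [-0.1518 -0.0765] b [-0.0465 -0.025 ] z [0.0548 0.0589 0.0598]
scene4 blade a [-0.0749 -0.0255] b [-0.0466 -0.0227] z 0.0496
wrist4 blue handle a [-0.1753 -0.0931] b [-0.0487 -0.0274] z [0.0574 0.0579 0.0581]
```

View pics/c4.png

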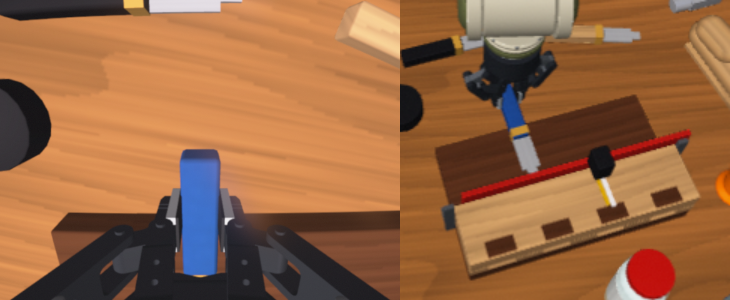

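The blue knife is level, with its tip about 18 mm short of the gate and lined up with the slot at −38. I'll lower it 4.5 mm and slide it in.

servo_tool --steps '[{"tx": 0, "ty": 0, "tz": -0.45, "yaw": 0, "claw": 1.5}, {"tx": 0.49, "ty": 0.095, "tz": 0, "yaw": 0, "claw": 1.5}, {"tx": 0.49, "ty": 0.095, "tz": 0, "yaw": 0, "claw": 1.5}, {"tx": 0.49, "ty": 0.095, "tz": 0, "yaw": 0, "claw": 1.5}, {"tx": 0.49, "ty": 0.095, "tz": 0, "yaw": 0, "claw": 1.5}, {"tx": 0.49, "ty": 0.095, "tz": 0, "yaw": 0, "claw": 1.5}, {"tx": 0.49, "ty": 0.095, "tz": 0, "yaw": 0, "claw": 1.5}, {"tx": 0.49, "ty": 0.095, "tz": 0, "yaw": 0, "claw": 1.5}]'

```text
time_s: 12.4
position: [0.5813, 0.0888, 0.0568]
tool_rot: [[-0.982, -0.188, -0.0], [-0.188, 0.982, -0.0], [0.0, -0.0, -1.0]]
ft_force: [-0.1, -0.6, -1.1]
grip_width: 0.0224
gripper_force: 59.2
```

servo_tool --steps '[{"tx": 0.49, "ty": 0.095, "tz": 0, "yaw": 0, "claw": 1.5}, {"tx": 0.49, "ty": 0.095, "tz": 0, "yaw": 0, "claw": 1.5}, {"tx": 0.49, "ty": 0.095, "tz": 0, "yaw": 0, "claw": 1.5}, {"tx": 0.49, "ty": 0.095, "tz": 0, "yaw": 0, "claw": 1.5}, {"tx": 0.49, "ty": 0.095, "tz": 0, "yaw": 0, "claw": 1.5}, {"tx": 0.49, "ty": 0.095, "tz": 0, "yaw": 0, "claw": 1.5}, {"tx": 0.4, "ty": 0.08, "tz": 0, "yaw": 0, "claw": 1.5}, {"tx": 0, "ty": 0, "tz": 0, "yaw": 0, "claw": 1.5}]'

```text
time_s: 13.2
position: [0.6141, 0.0952, 0.0564]
tool_rot: [[-0.982, -0.188, -0.002], [-0.188, 0.982, -0.0], [0.002, 0.0, -1.0]]
ft_force: [-1.0, 0.1, -1.5]
grip_width: 0.0224
gripper_force: 59.2
```

servo_tool --steps '[{"tx": 0.2, "ty": 0.04, "tz": -0.05, "yaw": 0, "claw": 1.5}, {"tx": 0.2, "ty": 0.04, "tz": -0.05, "yaw": 0, "claw": 1.5}, {"tx": 0, "ty": 0, "tz": 0, "yaw": 0, "claw": 1.5}]'

```text
time_s: 13.5
position: [0.6144, 0.0953, 0.0557]
tool_rot: [[-0.982, -0.188, -0.011], [-0.188, 0.982, -0.002], [0.011, 0.0, -1.0]]
ft_force: [-21.5, -6.1, 10.3]
grip_width: 0.0226
gripper_force: 60.8
```

```bash
cat > chk.py <<'E'
from meas import *
import sys
f=sys.argv[1]; R=np.radians(10.9); Y=np.array([-np.sin(R),np.cos(R)]); X=np.array([np.cos(R),np.sin(R)])
for n in("scene","top"):
    snap(n,n+f); D=np.load("pics/%s.npz"%(n+f)); P=D["P"]; H=cv2.cvtColor(D["im"],cv2.COLOR_RGB2HSV)
    q=P[...,:2]-np.array([.6783,.1447]); a=q@X; b=q@Y
    for s in(-.114,-.038,.038,.114):
        M=(P[...,2]>.045)&(P[...,2]<.06)&(abs(b-s)<.022)&(a<-.002)&(a>-.14)
        if M.sum()>30: print(n,s,M.sum(),"a",np.percentile(a[M],[2,98]).round(4),"b",np.percentile(b[M],[3,97]).round(4),"z",np.percentile(P[M][:,2],[20,50,80]).round(4))
    M=(P[...,2]>.126)&(P[...,2]<.138)&(a>-.01)&(a<.03)&(abs(b)<.08)&(H[...,2]<60)
    if M.sum(): print(n,"grip y",(np.percentile(b[M],[2,98])*1000).round(1))
    knives(n+f)
E
python3 chk.py 5 2>/dev/null
```

```text
scene -0.038 319 a [-0.0774 -0.0228] b [-0.0509 -0.021 ] z [0.0513 0.0524 0.053 ]
scene grip y [29.  51.1]
knife hsv [113.  18. 160.] yaw 10.9 org [350.5 423.3] handle L 132.7 W 73.8 grasp-62 [289.6 411.6]
knife hsv [120.  35.  23.] yaw 101.4 org [419.9  27.4] handle L 94.4 W 20.9 grasp-62 [432.1 -33.4]
knife hsv [13. 59. 21.] yaw 61.3 org [ 803.9 -236.8] handle L 192.5 W 11.3 grasp-62 [ 774.2 -291.2]
knife hsv [90. 21. 23.] yaw -127.9 org [ 789.9 -388. ] handle L 62.7 W 13.2 grasp-62 [ 828. -339.]
top grip y [39.1 51.9]
knife hsv [ 14. 131. 154.] yaw -156.3 org [283.8 418.6] handle L 134.3 W 32.2 grasp-62 [340.6 443.6]
```

servo_tool --steps '[{"tx": -0.3, "ty": -0.06, "tz": 0.05, "yaw": 0, "claw": 1.5}, {"tx": 0, "ty": 0, "tz": 0, "yaw": 0, "claw": 4.5}, {"tx": 0, "ty": 0, "tz": 0, "yaw": 0, "claw": 4.5}, {"tx": 0, "ty": 0, "tz": 0, "yaw": 0, "claw": 4.5}, {"tx": 0, "ty": 0, "tz": 1, "yaw": 0, "claw": 4.5}, {"tx": 0, "ty": 0, "tz": 2, "yaw": 0, "claw": 4.5}, {"tx": 0, "ty": 0, "tz": 2.5, "yaw": 0, "claw": 5}, {"tx": 0, "ty": 0, "tz": 3, "yaw": 0, "claw": 5}, {"tx": -1, "ty": 0.8, "tz": 3, "yaw": 0, "claw": 5}, {"tx": -2, "ty": 1, "tz": 3, "yaw": 0, "claw": 5}, {"tx": -3, "ty": 2, "tz": 3, "yaw": 0, "claw": 5}, {"tx": -3, "ty": 2, "tz": 3, "yaw": 0, "claw": 5}, {"tx": -3, "ty": 2, "tz": 0, "yaw": 0, "claw": 5}, {"tx": 0, "ty": 0, "tz": 0, "yaw": 0, "claw": 5}, {"tx": 0, "ty": 0, "tz": 0, "yaw": 0, "claw": 5}]'

```text
time_s: 15.1
position: [0.4952, 0.1736, 0.2622]
tool_rot: [[-0.982, -0.189, 0.002], [-0.189, 0.982, 0.0], [-0.001, -0.0, -1.0]]
ft_force: [0.8, 0.4, 0.1]
grip_width: 0.0498
gripper_force: 0.0
```

```bash
python3 chk.py 6 2>/dev/null; python3 -c "
from meas import *
s=env.observe(); print(s['position'],np.degrees(np.arctan2(s['tool_rot'][1,1],s['tool_rot'][0,1])))
snap('wrist','w6'); knives('w6')" 2>/dev/null
```

```text
scene -0.038 427 a [-0.1038 -0.0234] b [-0.0459 -0.0229] z [0.0506 0.0518 0.0524]
scene grip y [29.1 50.9]
knife hsv [113.  16. 167.] yaw 11.2 org [350.9 423.3] handle L 132.3 W 75.5 grasp-62 [290.1 411.2]
knife hsv [ 16. 131. 198.] yaw 82.3 org [424.6 262. ] handle L 94.9 W 19.8 grasp-62 [416.3 200.5]
knife hsv [120.  36.  25.] yaw 101.1 org [420.   27.9] handle L 93.7 W 21.0 grasp-62 [431.9 -32.9]
knife hsv [13. 64. 22.] yaw 61.3 org [ 803.6 -237.1] handle L 192.8 W 11.4 grasp-62 [ 773.8 -291.5]
knife hsv [90. 19. 25.] yaw -128.1 org [ 789.1 -389. ] handle L 61.2 W 12.5 grasp-62 [ 827.4 -340.3]
top -0.038 448 a [-0.1049 -0.0067] b [-0.0464 -0.0211] z [0.0511 0.0525 0.0535]
top grip y [31.7 51.6]
knife hsv [130.  33.  25.] yaw 102.0 org [419.9  30.8] handle L 95.7 W 20.9 grasp-62 [432.8 -29.8]
knife hsv [ 14. 129. 144.] yaw -172.8 org [282.5 417.6] handle L 131.4 W 73.7 grasp-62 [344.  425.4]
[0.49597474 0.17290098 0.26127012] 100.80131580392352
```

The blue knife is home, its handle reaching to rack x −105, and the gate hasn't moved. Next is the pale knife.

servo_tool --newtons 60 --steps '[{"tx": -0.89, "ty": 0.3, "tz": -1.6, "yaw": 7.9, "claw": 5}, {"tx": -0.89, "ty": 0.3, "tz": -1.6, "yaw": 7.9, "claw": 5}, {"tx": -0.89, "ty": 0.3, "tz": -1.6, "yaw": 7.9, "claw": 5}, {"tx": -0.89, "ty": 0.3, "tz": -1.6, "yaw": 7.9, "claw": 5}, {"tx": -0.89, "ty": 0.3, "tz": -1.6, "yaw": 7.9, "claw": 5}, {"tx": -0.89, "ty": 0.3, "tz": -1.6, "yaw": 7.9, "claw": 5}, {"tx": -0.89, "ty": 0.3, "tz": -1.6, "yaw": 7.9, "claw": 5}, {"tx": -0.89, "ty": 0.3, "tz": -1.6, "yaw": 8, "claw": 5}, {"tx": -0.89, "ty": 0.3, "tz": -1.6, "yaw": 8, "claw": 5}, {"tx": 0, "ty": 0, "tz": -1.6, "yaw": 0, "claw": 5}, {"tx": 0, "ty": 0, "tz": 0, "yaw": 0, "claw": 5}, {"tx": 0, "ty": 0, "tz": 0, "yaw": 0, "claw": 5}]'

```text
time_s: 16.45
position: [0.4159, 0.2001, 0.1013]
tool_rot: [[-0.138, -0.99, -0.0], [-0.99, 0.138, -0.0], [0.0, 0.0, -1.0]]
ft_force: [0.2, 0.3, 0.5]
grip_width: 0.05
gripper_force: 0.0
```

servo_tool --newtons 60 --steps '[{"tx": 0, "ty": 0, "tz": -2, "yaw": 0, "claw": 5}, {"tx": 0, "ty": 0, "tz": -2, "yaw": 0, "claw": 5}, {"tx": 0, "ty": 0, "tz": -2, "yaw": 0, "claw": 5}, {"tx": 0, "ty": 0, "tz": -1.6, "yaw": 0, "claw": 5}, {"tx": 0, "ty": 0, "tz": 0, "yaw": 0, "claw": 5}, {"tx": 0, "ty": 0, "tz": 0, "yaw": 0, "claw": 1.5}, {"tx": 0, "ty": 0, "tz": 0, "yaw": 0, "claw": 1.5}, {"tx": 0, "ty": 0, "tz": 0, "yaw": 0, "claw": 1.5}, {"tx": 0, "ty": 0, "tz": 0, "yaw": 0, "claw": 1.5}, {"tx": 0, "ty": 0, "tz": 0, "yaw": 0, "claw": 1.5}, {"tx": 0, "ty": 0, "tz": 2, "yaw": 0, "claw": 1.5}, {"tx": 0, "ty": 0, "tz": 2.5, "yaw": 0, "claw": 1.5}, {"tx": 0, "ty": 0, "tz": 2.5, "yaw": 0, "claw": 1.5}, {"tx": 0, "ty": 0, "tz": 2.5, "yaw": 0, "claw": 1.5}, {"tx": 0, "ty": 0, "tz": 3, "yaw": 0, "claw": 1.5}, {"tx": 0, "ty": 0, "tz": 0, "yaw": 0, "claw": 1.5}]'

```text
time_s: 18.05
position: [0.4166, 0.2007, 0.1541]
tool_rot: [[-0.137, -0.991, 0.008], [-0.991, 0.137, 0.001], [-0.003, -0.007, -1.0]]
ft_force: [0.1, -0.1, -1.6]
grip_width: 0.0224
gripper_force: 59.2
```

Run:
```python
from meas import *
P=np.load("pics/scene6.npz")["P"]; Q=np.load("pics/top0.npz")["P"]
for x in np.arange(.40,.68,.03):
    for p,n in((P,"s"),(Q,"t")):
        M=(abs(p[...,0]-x)<.015)&(p[...,2]>.03)&(p[...,2]<.1)&(p[...,1]>.24)&(p[...,1]<.45); print(n,round(x,2),M.sum(),p[M][:,1].min().round(3) if M.sum() else "",p[M][:,2].max().round(3) if M.sum() else "",end=" | ")
    print()
```

```text
s 0.4 0   | t 0.4 0   | 
s 0.43 26 0.392 0.074 | t 0.43 153 0.394 0.075 | 
s 0.46 275 0.39 0.082 | t 0.46 310 0.392 0.082 | 
s 0.49 364 0.396 0.084 | t 0.49 293 0.398 0.086 | 
s 0.52 373 0.406 0.08 | t 0.52 193 0.409 0.083 | 
s 0.55 330 0.24 0.059 | t 0.55 251 0.242 0.06 | 
s 0.58 313 0.24 0.056 | t 0.58 322 0.24 0.057 | 
s 0.61 320 0.24 0.05 | t 0.61 298 0.242 0.049 | 
s 0.64 252 0.24 0.094 | t 0.64 548 0.24 0.094 | 
s 0.67 630 0.24 0.093 | t 0.67 484 0.24 0.092 |
```

servo_tool --steps '[{"tx": 1.14, "ty": 0.34, "tz": 0, "yaw": -7.9, "claw": 1.5}, {"tx": 1.14, "ty": 0.34, "tz": 0, "yaw": -7.9, "claw": 1.5}, {"tx": 1.14, "ty": 0.34, "tz": 0, "yaw": -7.9, "claw": 1.5}, {"tx": 1.14, "ty": 0.34, "tz": 0, "yaw": -7.9, "claw": 1.5}, {"tx": 1.14, "ty": 0.34, "tz": 0, "yaw": -7.9, "claw": 1.5}, {"tx": 1.14, "ty": 0.34, "tz": 0, "yaw": -7.9, "claw": 1.5}, {"tx": 1.14, "ty": 0.34, "tz": 0, "yaw": -7.9, "claw": 1.5}, {"tx": 1.14, "ty": 0.34, "tz": 0, "yaw": -7.9, "claw": 1.5}, {"tx": 1.14, "ty": 0.34, "tz": 0, "yaw": -8, "claw": 1.5}, {"tx": 0, "ty": 0, "tz": -2.5, "yaw": 0, "claw": 1.5}, {"tx": 0, "ty": 0, "tz": -2.5, "yaw": 0, "claw": 1.5}, {"tx": 0, "ty": 0, "tz": -2.5, "yaw": 0, "claw": 1.5}, {"tx": 0, "ty": 0, "tz": -2.25, "yaw": 0, "claw": 1.5}, {"tx": 0, "ty": 0, "tz": 0, "yaw": 0, "claw": 1.5}, {"tx": 0, "ty": 0, "tz": 0, "yaw": 0, "claw": 1.5}]'

```text
time_s: 19.55
position: [0.5174, 0.2309, 0.0523]
tool_rot: [[-0.982, -0.19, -0.001], [-0.19, 0.982, -0.0], [0.001, -0.0, -1.0]]
ft_force: [-0.1, -0.4, -1.5]
grip_width: 0.0225
gripper_force: 62.2
```

```bash
cat > pre.py <<'E'
from meas import *
import sys
f,s=sys.argv[1],float(sys.argv[2]); R=np.radians(10.9); Y=np.array([-np.sin(R),np.cos(R)]); X=np.array([np.cos(R),np.sin(R)])
o=env.observe(); p=o["position"][:2]-[.6783,.1447]; print("tcp",o["position"],"rack",p@X,p@Y,np.degrees(np.arctan2(o["tool_rot"][1,1],o["tool_rot"][0,1])))
for n in("wrist","scene"):
    snap(n,n+f); D=np.load("pics/%s.npz"%(n+f)); P=D["P"]; q=P[...,:2]-np.array([.6783,.1447]); a=q@X; b=q@Y
    for nm,zr,ar in(("handle",(.05,.066),(-.19,-.10) if n=="wrist" else (-.1,-.08)),("blade",(.038,.051),(-.07,-.02))):
        M=(P[...,2]>zr[0])&(P[...,2]<zr[1])&(abs(b-s)<.025)&(a<ar[1])&(a>ar[0])
        if M.sum()>15: print(n,nm,M.sum(),"a",np.percentile(a[M],[2,98]).round(4),"b",np.percentile(b[M],[3,50,97]).round(4),"z",np.median(P[M][:,2]).round(4))
E
python3 pre.py 7 .115
```

```text
tcp [0.51744285 0.23086365 0.05231017] rack -0.14166193081371076 0.1150265001484612 100.9307495067561
wrist handle 6823 a [-0.1523 -0.101 ] b [0.0934 0.1143 0.1354] z 0.0532
scene handle 102 a [-0.0994 -0.081 ] b [0.1053 0.1164 0.1287] z 0.0547
scene blade 21 a [-0.0696 -0.0453] b [0.1048 0.1071 0.1307] z 0.0498
```

servo_tool --steps '[{"tx": 0, "ty": 0, "tz": 0.1, "yaw": 0, "claw": 1.5}, {"tx": 0.49, "ty": 0.095, "tz": 0, "yaw": 0, "claw": 1.5}, {"tx": 0.49, "ty": 0.095, "tz": 0, "yaw": 0, "claw": 1.5}, {"tx": 0.49, "ty": 0.095, "tz": 0, "yaw": 0, "claw": 1.5}, {"tx": 0.49, "ty": 0.095, "tz": 0, "yaw": 0, "claw": 1.5}, {"tx": 0.49, "ty": 0.095, "tz": 0, "yaw": 0, "claw": 1.5}, {"tx": 0.49, "ty": 0.095, "tz": 0, "yaw": 0, "claw": 1.5}, {"tx": 0.49, "ty": 0.095, "tz": 0, "yaw": 0, "claw": 1.5}]'

```text
time_s: 20.45
position: [0.5399, 0.2356, 0.0511]
tool_rot: [[-0.981, -0.191, -0.033], [-0.191, 0.982, -0.008], [0.034, -0.001, -0.999]]
ft_force: [-60.4, -16.5, 28.1]
grip_width: 0.0227
gripper_force: 68.9
```

servo_tool --steps '[{"tx": 0.49, "ty": 0.095, "tz": 0, "yaw": 0, "claw": 1.5}, {"tx": 0.49, "ty": 0.095, "tz": 0, "yaw": 0, "claw": 1.5}, {"tx": 0.49, "ty": 0.095, "tz": 0, "yaw": 0, "claw": 1.5}, {"tx": 0.49, "ty": 0.095, "tz": 0, "yaw": 0, "claw": 1.5}, {"tx": 0.49, "ty": 0.095, "tz": 0, "yaw": 0, "claw": 1.5}, {"tx": 0.49, "ty": 0.095, "tz": 0, "yaw": 0, "claw": 1.5}, {"tx": 0.4, "ty": 0.08, "tz": 0, "yaw": 0, "claw": 1.5}, {"tx": 0.2, "ty": 0.04, "tz": 0, "yaw": 0, "claw": 1.5}, {"tx": 0, "ty": 0, "tz": 0, "yaw": 0, "claw": 1.5}]'

```text
time_s: 21.35
position: [0.5645, 0.2409, 0.0492]
tool_rot: [[-0.979, -0.192, -0.062], [-0.192, 0.981, -0.015], [0.063, -0.002, -0.998]]
ft_force: [-93.2, -24.8, 36.9]
grip_width: 0.0226
gripper_force: 104.7
```

It's blocked, so I'll back off at once and look.

servo_tool --steps '[{"tx": -1, "ty": -0.19, "tz": 0, "yaw": 0, "claw": 1.5}, {"tx": -1, "ty": -0.19, "tz": 0, "yaw": 0, "claw": 1.5}, {"tx": -0.4, "ty": -0.08, "tz": 0, "yaw": 0, "claw": 1.5}, {"tx": 0, "ty": 0, "tz": 0, "yaw": 0, "claw": 1.5}]'

```text
time_s: 21.75
position: [0.5633, 0.2399, 0.0539]
tool_rot: [[-0.982, -0.19, -0.001], [-0.19, 0.982, -0.0], [0.001, 0.0, -1.0]]
ft_force: [-4.3, 0.3, -0.9]
grip_width: 0.0224
gripper_force: 81.6
```

```bash
python3 pre.py 8 .115
python3 - <<'E'
import cv2
a=cv2.imread("pics/scene8.png")[220:400,330:510]; b=cv2.imread("pics/wrist8.png")
cv2.imwrite("pics/c8.png",cv2.hconcat([cv2.resize(a,(400,400),interpolation=cv2.INTER_CUBIC),cv2.resize(b,(400,400))]))
E
```

```text
tcp [0.56327979 0.23991795 0.0538726 ] rack -0.09493981821566644 0.11524989194486067 100.93559400245503
wrist handle 8262 a [-0.1366 -0.1008] b [0.0938 0.1141 0.135 ] z 0.0541
scene handle 98 a [-0.0953 -0.0804] b [0.0923 0.1163 0.1322] z 0.0611
```

View pics/c8.png

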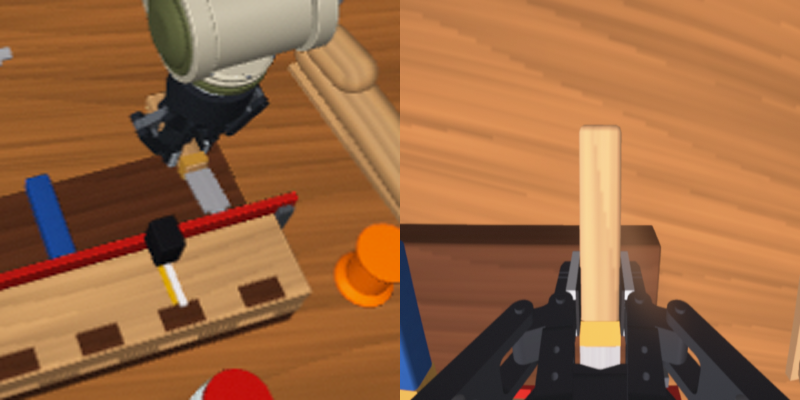

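The picture shows the pale knife's tip against the gate at about (225,212), with the knife slipped back in the jaws. Its sideways line looks right, so I'll check its pitch.

```bash
cat > pitch.py <<'E'
from meas import *
import sys
s=float(sys.argv[2]); R=np.radians(10.9); Y=np.array([-np.sin(R),np.cos(R)]); X=np.array([np.cos(R),np.sin(R)])
for f in sys.argv[1].split(","):
    P=np.load("pics/%s.npz"%f)["P"]; q=P[...,:2]-np.array([.6783,.1447]); a=q@X; b=q@Y
    for a0 in np.arange(-.22,-.0,.012):
        M=(abs(a-a0)<.006)&(abs(b-s)<.007)&(P[...,2]<.075)
        if M.sum()>5: print(f,a0.round(3),M.sum(),np.percentile(P[M][:,2],[10,50,90]).round(4))
E
python3 pitch.py wrist8,scene8 .115; echo; python3 pitch.py wrist7,scene7 .115;  echo; python3 pitch.py wrist4 -.037
```

```text
wrist8 -0.22 880 [0.0003 0.0005 0.0007]
wrist8 -0.208 1015 [0.0003 0.0004 0.0007]
wrist8 -0.196 939 [0.0003 0.0005 0.0007]
wrist8 -0.184 914 [0.0002 0.0004 0.0006]
wrist8 -0.172 837 [0.0003 0.0005 0.0007]
wrist8 -0.16 1662 [0.0006 0.0451 0.0462]
wrist8 -0.148 1426 [0.0468 0.0478 0.0488]
wrist8 -0.136 1382 [0.0493 0.0503 0.0513]
wrist8 -0.124 1343 [0.0518 0.0527 0.0537]
wrist8 -0.112 1262 [0.0543 0.0553 0.0563]
wrist8 -0.1 1229 [0.0568 0.0578 0.0587]
wrist8 -0.088 1192 [0.0592 0.0602 0.0612]
wrist8 -0.076 1096 [0.0619 0.0629 0.0638]
wrist8 -0.064 421 [0.0565 0.0569 0.0574]
wrist8 -0.052 517 [0.0574 0.0579 0.0587]
scene8 -0.22 23 [-0.0008  0.0001  0.0005]
scene8 -0.208 24 [-0.0008 -0.0004 -0.0001]
scene8 -0.196 24 [-0.0005 -0.0003  0.0001]
scene8 -0.184 22 [-0.0006 -0.0001  0.0009]
scene8 -0.172 8 [0.0009 0.0016 0.0035]
scene8 -0.16 22 [0.0432 0.0446 0.0454]
scene8 -0.148 7 [0.045  0.0464 0.0491]
scene8 -0.088 24 [0.0602 0.0608 0.0626]
scene8 -0.076 32 [0.0623 0.063  0.0637]
scene8 -0.064 46 [0.0324 0.0577 0.0614]
scene8 -0.052 45 [0.0318 0.0573 0.0586]
scene8 -0.04 45 [0.0318 0.0609 0
[... 810 characters left out ...]
7 0.0571]
scene7 -0.076 33 [0.0497 0.0506 0.0517]
scene7 -0.064 39 [0.033  0.0517 0.0531]
scene7 -0.052 40 [0.0329 0.0539 0.0546]
scene7 -0.04 59 [0.0303 0.0546 0.0563]
scene7 -0.028 40 [0.0301 0.0553 0.0572]

wrist4 -0.22 780 [0.0003 0.0005 0.0007]
wrist4 -0.208 779 [0.0002 0.0005 0.0007]
wrist4 -0.196 712 [0.0001 0.0004 0.0006]
wrist4 -0.184 662 [0.0001 0.0004 0.0005]
wrist4 -0.172 2278 [0.0003 0.0551 0.0581]
wrist4 -0.16 1191 [0.0578 0.058  0.0582]
wrist4 -0.148 1022 [0.0578 0.058  0.0582]
wrist4 -0.136 916 [0.0578 0.058  0.0582]
wrist4 -0.124 865 [0.0578 0.0579 0.0581]
wrist4 -0.112 775 [0.0578 0.0579 0.0581]
wrist4 -0.1 724 [0.0576 0.0578 0.058 ]
wrist4 -0.088 262 [0.0577 0.0579 0.0584]
```

The pale knife is nose-up by about 12°, because it was lowered a few millimetres too far and its handle touched the ledge. I'll retreat, lay it on the table and regrasp it.

servo_tool --newtons 60 --steps '[{"tx": -0.5, "ty": -0.1, "tz": 1, "yaw": 0, "claw": 1.5}, {"tx": -1.5, "ty": -0.3, "tz": 1, "yaw": 0, "claw": 1.5}, {"tx": -2.2, "ty": -0.4, "tz": 0, "yaw": 0, "claw": 1.5}, {"tx": -2.2, "ty": -0.4, "tz": 0, "yaw": 0, "claw": 1.5}, {"tx": -2.2, "ty": -0.4, "tz": 0, "yaw": 0, "claw": 1.5}, {"tx": -2.2, "ty": -0.4, "tz": 0, "yaw": 0, "claw": 1.5}, {"tx": 0, "ty": 0, "tz": -1, "yaw": 0, "claw": 1.5}, {"tx": 0, "ty": 0, "tz": -1.5, "yaw": 0, "claw": 1.5}, {"tx": 0, "ty": 0, "tz": -1.5, "yaw": 0, "claw": 1.5}, {"tx": 0, "ty": 0, "tz": 0, "yaw": 0, "claw": 1.5}, {"tx": 0, "ty": 0, "tz": 0, "yaw": 0, "claw": 1.5}]'

```text
time_s: 22.95
position: [0.4565, 0.22, 0.0341]
tool_rot: [[-0.982, -0.189, 0.001], [-0.189, 0.982, 0.0], [-0.001, -0.0, -1.0]]
ft_force: [0.8, -0.4, -1.2]
grip_width: 0.0226
gripper_force: 81.6
```

servo_tool --steps '[{"tx": 0, "ty": 0, "tz": 0, "yaw": 0, "claw": 5}, {"tx": 0, "ty": 0, "tz": 0, "yaw": 0, "claw": 5}, {"tx": 0, "ty": 0, "tz": 0, "yaw": 0, "claw": 5}, {"tx": 0, "ty": 0, "tz": 2, "yaw": 0, "claw": 5}, {"tx": 0, "ty": 0, "tz": 3, "yaw": 0, "claw": 5}, {"tx": -1, "ty": 0, "tz": 3, "yaw": 0, "claw": 5}, {"tx": -3, "ty": -0.5, "tz": 3, "yaw": 0, "claw": 5}, {"tx": -2, "ty": -0.5, "tz": 3, "yaw": 0, "claw": 5}, {"tx": 0, "ty": 0, "tz": 0, "yaw": 0, "claw": 5}, {"tx": 0, "ty": 0, "tz": 0, "yaw": 0, "claw": 5}]'

```text
time_s: 23.95
position: [0.3957, 0.21, 0.1743]
tool_rot: [[-0.982, -0.19, 0.002], [-0.19, 0.982, 0.0], [-0.002, 0.0, -1.0]]
ft_force: [0.2, 0.3, 0.4]
grip_width: 0.0496
gripper_force: 0.0
```

```bash
python3 chk.py 9 2>/dev/null; python3 -c "
from meas import *
s=env.observe(); print(s['position'],np.degrees(np.arctan2(s['tool_rot'][1,1],s['tool_rot'][0,1])))"
```

```text
scene -0.038 425 a [-0.1039 -0.0234] b [-0.0458 -0.0229] z [0.0506 0.0519 0.0525]
scene grip y [29.2 50.8]
knife hsv [110.  17. 167.] yaw 10.5 org [351.1 423.9] handle L 131.7 W 74.7 grasp-62 [290.1 412.6]
knife hsv [ 16. 132. 196.] yaw 11.1 org [490.8 229.8] handle L 95.5 W 20.4 grasp-62 [430.  217.9]
knife hsv [120.  33.  25.] yaw 100.8 org [420.1  28.4] handle L 93.9 W 21.4 grasp-62 [431.7 -32.5]
knife hsv [13. 60. 22.] yaw -118.7 org [ 801. -242.] handle L 194.0 W 11.4 grasp-62 [ 830.8 -187.6]
knife hsv [90. 20. 25.] yaw -127.5 org [ 789.9 -389.6] handle L 61.5 W 13.5 grasp-62 [ 827.6 -340.4]
top -0.038 444 a [-0.1052 -0.007 ] b [-0.0447 -0.0211] z [0.0506 0.0523 0.0533]
top grip y [32.1 51.7]
knife hsv [130.  31.  27.] yaw 101.3 org [420.3  30.9] handle L 94.6 W 20.5 grasp-62 [432.4 -29.9]
knife hsv [ 14. 128. 151.] yaw -170.2 org [282.2 414.7] handle L 130.0 W 75.9 grasp-62 [343.3 425.3]
[0.39575322 0.20989007 0.17308403] 100.92303061115237
```

servo_tool --newtons 60 --steps '[{"tx": 1.1, "ty": 0.26, "tz": -2, "yaw": 0, "claw": 5}, {"tx": 1.1, "ty": 0.26, "tz": -2, "yaw": 0, "claw": 5}, {"tx": 1.1, "ty": 0.26, "tz": -2, "yaw": 0, "claw": 5}, {"tx": 0, "ty": 0, "tz": -2, "yaw": 0, "claw": 5}, {"tx": 0, "ty": 0, "tz": -2, "yaw": 0, "claw": 5}, {"tx": 0, "ty": 0, "tz": -2, "yaw": 0, "claw": 5}, {"tx": 0, "ty": 0, "tz": -1.5, "yaw": 0, "claw": 5}, {"tx": 0, "ty": 0, "tz": -1.2, "yaw": 0, "claw": 5}, {"tx": 0, "ty": 0, "tz": 0, "yaw": 0, "claw": 5}, {"tx": 0, "ty": 0, "tz": 0, "yaw": 0, "claw": 1.5}, {"tx": 0, "ty": 0, "tz": 0, "yaw": 0, "claw": 1.5}, {"tx": 0, "ty": 0, "tz": 0, "yaw": 0, "claw": 1.5}, {"tx": 0, "ty": 0, "tz": 0, "yaw": 0, "claw": 1.5}, {"tx": 0, "ty": 0, "tz": 0, "yaw": 0, "claw": 1.5}]'

```text
time_s: 25.45
position: [0.4287, 0.2178, 0.0272]
tool_rot: [[-0.982, -0.19, 0.001], [-0.19, 0.982, 0.0], [-0.001, 0.0, -1.0]]
ft_force: [-0.9, -0.6, 3.6]
grip_width: 0.0227
gripper_force: 59.4
```

servo_tool --steps '[{"tx": 0, "ty": 0, "tz": 1.5, "yaw": 0, "claw": 1.5}, {"tx": 0, "ty": 0, "tz": 2, "yaw": 0, "claw": 1.5}, {"tx": 0, "ty": 0, "tz": 0, "yaw": 0, "claw": 1.5}, {"tx": 0, "ty": 0, "tz": 0, "yaw": 0, "claw": 1.5}]'

```text
time_s: 25.85
position: [0.4283, 0.2177, 0.0616]
tool_rot: [[-0.982, -0.19, 0.0], [-0.19, 0.982, 0.0], [-0.0, 0.0, -1.0]]
ft_force: [0.2, 0.4, -1.4]
grip_width: 0.0223
gripper_force: 59.0
```

servo_tool --steps '[{"tx": 1.5, "ty": 0.22, "tz": 0, "yaw": 0, "claw": 1.5}, {"tx": 1.5, "ty": 0.22, "tz": 0, "yaw": 0, "claw": 1.5}, {"tx": 1.5, "ty": 0.22, "tz": 0, "yaw": 0, "claw": 1.5}, {"tx": 1.5, "ty": 0.22, "tz": 0, "yaw": 0, "claw": 1.5}, {"tx": 1.5, "ty": 0.22, "tz": 0, "yaw": 0, "claw": 1.5}, {"tx": 1.5, "ty": 0.22, "tz": 0, "yaw": 0, "claw": 1.5}, {"tx": 0, "ty": 0, "tz": 0, "yaw": 0, "claw": 1.5}, {"tx": 0, "ty": 0, "tz": 0, "yaw": 0, "claw": 1.5}]'

```text
time_s: 26.65
position: [0.5176, 0.2307, 0.0607]
tool_rot: [[-0.982, -0.19, -0.002], [-0.19, 0.982, -0.0], [0.002, -0.0, -1.0]]
ft_force: [-0.3, 1.3, -1.4]
grip_width: 0.0224
gripper_force: 59.0
```

```bash
python3 pre.py 10 .115; python3 pitch.py wrist10,scene10 .115 | grep -v " 0.00"
```

```text
tcp [0.51757889 0.23073006 0.06070378] rack -0.14155359839522366 0.1148695937568445 100.9305891321406
wrist handle 12482 a [-0.1805 -0.1027] b [0.0975 0.1137 0.1309] z 0.0557
scene handle 95 a [-0.0992 -0.0816] b [0.1052 0.1164 0.1278] z 0.0553
scene blade 225 a [-0.0692 -0.0249] b [0.1043 0.1156 0.1286] z 0.0465
wrist10 -0.184 1506 [0.0002 0.0402 0.0553]
wrist10 -0.172 1565 [0.0004 0.0558 0.0561]
wrist10 -0.16 1094 [0.0557 0.0559 0.0561]
wrist10 -0.148 986 [0.0556 0.0558 0.056 ]
wrist10 -0.136 908 [0.0556 0.0558 0.056 ]
wrist10 -0.124 840 [0.0555 0.0557 0.0558]
wrist10 -0.112 771 [0.0555 0.0557 0.0558]
wrist10 -0.1 717 [0.0554 0.0556 0.0558]
wrist10 -0.088 331 [0.0557 0.0558 0.0562]
scene10 -0.136 43 [0.0003 0.0552 0.0576]
scene10 -0.124 49 [0.0006 0.055  0.056 ]
scene10 -0.112 32 [0.0548 0.0555 0.0562]
scene10 -0.1 31 [0.0545 0.0556 0.0564]
scene10 -0.088 37 [0.0536 0.0557 0.0568]
scene10 -0.076 38 [0.0464 0.0472 0.0498]
scene10 -0.064 31 [0.0465 0.047  0.0473]
scene10 -0.052 34 [0.0463 0.0466 0.0471]
scene10 -0.04 36 [0.0451 0.0464 0.047 ]
scene10 -0.028 32 [0.0425 0.0468 0.0474]
```

The knife is level now, with its centre at 44.6 mm. I'll lower it 2.5 mm and slide it in, checking the force part-way.

servo_tool --steps '[{"tx": 0, "ty": 0, "tz": -0.25, "yaw": 0, "claw": 1.5}, {"tx": 0.49, "ty": 0.095, "tz": 0, "yaw": 0, "claw": 1.5}, {"tx": 0.49, "ty": 0.095, "tz": 0, "yaw": 0, "claw": 1.5}, {"tx": 0.49, "ty": 0.095, "tz": 0, "yaw": 0, "claw": 1.5}, {"tx": 0.49, "ty": 0.095, "tz": 0, "yaw": 0, "claw": 1.5}, {"tx": 0.49, "ty": 0.095, "tz": 0, "yaw": 0, "claw": 1.5}]'

```text
time_s: 27.35
position: [0.5435, 0.2358, 0.0593]
tool_rot: [[-0.982, -0.19, 0.0], [-0.19, 0.982, 0.0], [-0.0, 0.0, -1.0]]
ft_force: [0.6, -0.9, -0.9]
grip_width: 0.0223
gripper_force: 59.0
```

servo_tool --steps '[{"tx": 0.49, "ty": 0.095, "tz": 0, "yaw": 0, "claw": 1.5}, {"tx": 0.49, "ty": 0.095, "tz": 0, "yaw": 0, "claw": 1.5}, {"tx": 0.49, "ty": 0.095, "tz": 0, "yaw": 0, "claw": 1.5}, {"tx": 0.49, "ty": 0.095, "tz": 0, "yaw": 0, "claw": 1.5}, {"tx": 0.49, "ty": 0.095, "tz": 0, "yaw": 0, "claw": 1.5}, {"tx": 0.49, "ty": 0.095, "tz": 0, "yaw": 0, "claw": 1.5}, {"tx": 0.49, "ty": 0.095, "tz": -0.05, "yaw": 0, "claw": 1.5}, {"tx": 0.49, "ty": 0.095, "tz": -0.05, "yaw": 0, "claw": 1.5}, {"tx": 0, "ty": 0, "tz": 0, "yaw": 0, "claw": 1.5}]'

```text
time_s: 28.25
position: [0.5827, 0.2433, 0.0582]
tool_rot: [[-0.982, -0.19, 0.0], [-0.19, 0.982, 0.0], [-0.0, -0.0, -1.0]]
ft_force: [-0.3, 0.1, -1.6]
grip_width: 0.0225
gripper_force: 59.0
```

servo_tool --steps '[{"tx": 0.3, "ty": 0.06, "tz": -0.05, "yaw": 0, "claw": 1.5}, {"tx": 0.3, "ty": 0.06, "tz": 0, "yaw": 0, "claw": 1.5}, {"tx": 0.2, "ty": 0.04, "tz": 0, "yaw": 0, "claw": 1.5}, {"tx": 0, "ty": 0, "tz": 0, "yaw": 0, "claw": 1.5}]'

```text
time_s: 28.65
position: [0.5898, 0.2448, 0.0576]
tool_rot: [[-0.982, -0.19, -0.001], [-0.19, 0.982, -0.0], [0.001, -0.0, -1.0]]
ft_force: [-2.3, -1.5, -0.8]
grip_width: 0.0224
gripper_force: 59.0
```

servo_tool --steps '[{"tx": 0.3, "ty": 0.06, "tz": 0, "yaw": 0, "claw": 1.5}, {"tx": 0, "ty": 0, "tz": 0, "yaw": 0, "claw": 1.5}]'

```text
time_s: 28.85
position: [0.5901, 0.2449, 0.0573]
tool_rot: [[-0.982, -0.19, -0.009], [-0.19, 0.982, -0.002], [0.009, -0.001, -1.0]]
ft_force: [-14.8, -4.6, 6.2]
grip_width: 0.0223
gripper_force: 59.8
```

servo_tool --steps '[{"tx": -0.3, "ty": -0.06, "tz": 0.05, "yaw": 0, "claw": 1.5}, {"tx": 0, "ty": 0, "tz": 0, "yaw": 0, "claw": 4.5}, {"tx": 0, "ty": 0, "tz": 0, "yaw": 0, "claw": 4.5}, {"tx": 0, "ty": 0, "tz": 0, "yaw": 0, "claw": 4.5}, {"tx": 0, "ty": 0, "tz": 1, "yaw": 0, "claw": 4.5}, {"tx": 0, "ty": 0, "tz": 2, "yaw": 0, "claw": 4.5}, {"tx": 0, "ty": 0, "tz": 2.5, "yaw": 0, "claw": 5}, {"tx": 0, "ty": 0, "tz": 3, "yaw": 0, "claw": 5}, {"tx": -1, "ty": -1, "tz": 3, "yaw": 0, "claw": 5}, {"tx": -2, "ty": -2.5, "tz": 3, "yaw": 0, "claw": 5}, {"tx": -2, "ty": -3, "tz": 3, "yaw": 0, "claw": 5}, {"tx": -2, "ty": -3, "tz": 0, "yaw": -8, "claw": 5}, {"tx": -2, "ty": -3, "tz": 0, "yaw": -8, "claw": 5}, {"tx": 0, "ty": -3, "tz": 0, "yaw": -8, "claw": 5}, {"tx": 0, "ty": -3, "tz": 0, "yaw": -8, "claw": 5}, {"tx": 0, "ty": -1.5, "tz": 0, "yaw": -8, "claw": 5}, {"tx": 0, "ty": 0, "tz": 0, "yaw": 0, "claw": 5}, {"tx": 0, "ty": 0, "tz": 0, "yaw": 0, "claw": 5}]'

```text
time_s: 30.65
position: [0.5002, 0.045, 0.2339]
tool_rot: [[-0.875, 0.483, 0.001], [0.483, 0.875, 0.0], [-0.001, 0.0, -1.0]]
ft_force: [-0.1, -0.4, -0.0]
grip_width: 0.0498
gripper_force: 0.0
```

```bash
python3 chk.py 11 2>/dev/null; python3 -c "
from meas import *
s=env.observe(); print(s['position'],np.degrees(np.arctan2(s['tool_rot'][1,1],s['tool_rot'][0,1])))"
```

```text
scene -0.038 429 a [-0.1039 -0.0234] b [-0.0462 -0.023 ] z [0.0506 0.052  0.0525]
scene 0.114 415 a [-0.1049 -0.0233] b [0.1049 0.1281] z [0.0504 0.0518 0.0526]
scene grip y [29.1 51. ]
knife hsv [113.  17. 166.] yaw 10.9 org [349.9 423.2] handle L 133.4 W 74.8 grasp-62 [289.  411.4]
knife hsv [120.  36.  24.] yaw 101.8 org [419.3  27.8] handle L 93.9 W 20.9 grasp-62 [432.  -32.9]
knife hsv [12. 60. 22.] yaw 61.3 org [ 803.9 -237. ] handle L 194.1 W 11.4 grasp-62 [ 774.1 -291.4]
knife hsv [90. 20. 24.] yaw -127.5 org [ 790.4 -388.2] handle L 62.1 W 12.8 grasp-62 [ 828.2 -339. ]
top 0.114 436 a [-0.105  -0.0066] b [0.1048 0.1289] z [0.0506 0.0523 0.0533]
top grip y [31.8 51.6]
knife hsv [ 14. 128. 142.] yaw -174.1 org [282.7 420.9] handle L 121.1 W 78.0 grasp-62 [344.3 427.3]
[0.50016887 0.04564022 0.23359242] 61.1238802734036
```

The pale knife is home too, and the gate hasn't moved. Next is the black knife.

servo_tool --newtons 60 --steps '[{"tx": -0.97, "ty": -1.14, "tz": -1.84, "yaw": -7.1, "claw": 5}, {"tx": -0.97, "ty": -1.14, "tz": -1.84, "yaw": -7.1, "claw": 5}, {"tx": -0.97, "ty": -1.14, "tz": -1.84, "yaw": -7.1, "claw": 5}, {"tx": -0.97, "ty": -1.14, "tz": -1.84, "yaw": -7.1, "claw": 5}, {"tx": -0.97, "ty": -1.14, "tz": -1.84, "yaw": -7.1, "claw": 5}, {"tx": -0.97, "ty": -1.14, "tz": -1.84, "yaw": -7.1, "claw": 5}, {"tx": -0.97, "ty": -1.14, "tz": -1.84, "yaw": -7.1, "claw": 5}, {"tx": 0, "ty": 0, "tz": -2, "yaw": 0, "claw": 5}, {"tx": 0, "ty": 0, "tz": -2, "yaw": 0, "claw": 5}, {"tx": 0, "ty": 0, "tz": -2, "yaw": 0, "claw": 5}, {"tx": 0, "ty": 0, "tz": -1.8, "yaw": 0, "claw": 5}, {"tx": 0, "ty": 0, "tz": 0, "yaw": 0, "claw": 5}]'

```text
time_s: 31.95
position: [0.4317, -0.034, 0.0251]
tool_rot: [[-0.197, 0.98, -0.003], [0.98, 0.197, 0.001], [0.002, -0.003, -1.0]]
ft_force: [0.4, 0.1, 0.0]
grip_width: 0.0501
gripper_force: 0.0
```

servo_tool --newtons 60 --steps '[{"tx": 0, "ty": 0, "tz": 0, "yaw": 0, "claw": 1.5}, {"tx": 0, "ty": 0, "tz": 0, "yaw": 0, "claw": 1.5}, {"tx": 0, "ty": 0, "tz": 0, "yaw": 0, "claw": 1.5}, {"tx": 0, "ty": 0, "tz": 0, "yaw": 0, "claw": 1.5}, {"tx": 0, "ty": 0, "tz": 0, "yaw": 0, "claw": 1.5}]'

```text
time_s: 32.45
position: [0.4328, -0.0348, 0.0276]
tool_rot: [[-0.195, 0.981, 0.002], [0.981, 0.195, -0.0], [-0.001, 0.002, -1.0]]
ft_force: [0.3, 3.5, 7.2]
grip_width: 0.0224
gripper_force: 59.8
```

servo_tool --steps '[{"tx": 0, "ty": 0, "tz": 2, "yaw": 0, "claw": 1.5}, {"tx": 0, "ty": 0, "tz": 2.5, "yaw": 0, "claw": 1.5}, {"tx": 0, "ty": 0, "tz": 2.5, "yaw": 0, "claw": 1.5}, {"tx": 0, "ty": 0, "tz": 2.5, "yaw": 0, "claw": 1.5}, {"tx": 0, "ty": 0, "tz": 0, "yaw": 0, "claw": 1.5}]'

```text
time_s: 32.95
position: [0.4335, -0.0353, 0.1244]
tool_rot: [[-0.195, 0.981, 0.006], [0.981, 0.195, -0.002], [-0.003, 0.006, -1.0]]
ft_force: [0.2, 0.4, -2.4]
grip_width: 0.0223
gripper_force: 59.4
```

servo_tool --steps '[{"tx": 1.17, "ty": 0.386, "tz": 0, "yaw": -8.2, "claw": 1.5}, {"tx": 1.17, "ty": 0.386, "tz": 0, "yaw": -8.2, "claw": 1.5}, {"tx": 1.17, "ty": 0.386, "tz": 0, "yaw": -8.2, "claw": 1.5}, {"tx": 1.17, "ty": 0.386, "tz": 0, "yaw": -8.2, "claw": 1.5}, {"tx": 1.17, "ty": 0.386, "tz": 0, "yaw": -8.2, "claw": 1.5}, {"tx": 1.17, "ty": 0.386, "tz": 0, "yaw": -8.2, "claw": 1.5}, {"tx": 1.17, "ty": 0.386, "tz": 0, "yaw": -8.2, "claw": 1.5}, {"tx": 1.17, "ty": 0.386, "tz": 0, "yaw": -8.2, "claw": 1.5}, {"tx": 1.17, "ty": 0.386, "tz": 0, "yaw": -8.2, "claw": 1.5}, {"tx": 1.17, "ty": 0.386, "tz": 0, "yaw": -8.2, "claw": 1.5}, {"tx": 1.17, "ty": 0.386, "tz": 0, "yaw": -8.2, "claw": 1.5}, {"tx": 0, "ty": 0, "tz": -2, "yaw": 0, "claw": 1.5}, {"tx": 0, "ty": 0, "tz": -2, "yaw": 0, "claw": 1.5}, {"tx": 0, "ty": 0, "tz": -2, "yaw": 0, "claw": 1.5}, {"tx": 0, "ty": 0, "tz": 0, "yaw": 0, "claw": 1.5}, {"tx": 0, "ty": 0, "tz": 0, "yaw": 0, "claw": 1.5}]'

```text
time_s: 34.55
position: [0.5607, 0.0076, 0.0614]
tool_rot: [[0.982, 0.191, -0.001], [0.191, -0.982, 0.0], [-0.001, -0.0, -1.0]]
ft_force: [-0.4, -0.1, -1.3]
grip_width: 0.0224
gripper_force: 59.3
```

```bash
python3 pre.py 12 -.114; python3 pitch.py wrist12,scene12 -.114 | grep -v " 0.00"
```

```text
tcp [0.56071429 0.00755616 0.06137831] rack -0.14139758875606703 -0.11243466203597058 -78.96360439566605
wrist handle 12068 a [-0.1764 -0.1014] b [-0.1308 -0.1136 -0.0965] z 0.0562
wrist blade 9985 a [-0.0691 -0.0234] b [-0.1256 -0.1135 -0.1015] z 0.0469
scene handle 107 a [-0.0996 -0.081 ] b [-0.1236 -0.1122 -0.1008] z 0.0559
scene blade 264 a [-0.0693 -0.0247] b [-0.1237 -0.1113 -0.0978] z 0.0472
wrist12 -0.184 65 [0.0553 0.0557 0.0561]
wrist12 -0.172 744 [0.0562 0.0564 0.0566]
wrist12 -0.16 827 [0.0561 0.0563 0.0565]
wrist12 -0.148 885 [0.0561 0.0563 0.0564]
wrist12 -0.136 978 [0.0561 0.0562 0.0564]
wrist12 -0.124 1072 [0.056  0.0562 0.0564]
wrist12 -0.112 1148 [0.0559 0.0561 0.0563]
wrist12 -0.1 1253 [0.0559 0.0561 0.0563]
wrist12 -0.088 1385 [0.056  0.0563 0.0564]
wrist12 -0.076 1476 [0.0469 0.0471 0.054 ]
wrist12 -0.064 1399 [0.0468 0.047  0.0472]
wrist12 -0.052 1504 [0.0468 0.047  0.0472]
wrist12 -0.04 1600 [0.0467 0.0469 0.0471]
wrist12 -0.028 1638 [0.0466 0.0469 0.0471]
wrist12 -0.016 8 [0.0457 0.0459 0.046 ]
scene12 -0.16 8 [0.0571 0.0584 0.0603]
scene12 -0.148 28 [0.0565 0.057  0.0589]
scene12 -0.136 32 [0.0562 0.0567 0.0575]
scene12 -0.124 33 [0.0559 0.0563 0.0569]
scene12 -0.112 33 [0.0558 0.0563 0.0572]
scene12 -0.1 34 [0.0557 0.0561 0.0568]
scene12 -0.088 41 [0.0541 0.0563 0.0568]
scene12 -0.076 41 [0.0472 0.0479 0.0519]
scene12 -0.064 37 [0.0466 0.0472 0.0478]
scene12 -0.052 36 [0.047  0.0475 0.048 ]
scene12 -0.04 39 [0.0461 0.0477 0.0479]
scene12 -0.028 33 [0.0459 0.0477 0.0486]
```

The black knife is level, with its centre at 45 mm. I'll lower it 3 mm and slide it in.

servo_tool --steps '[{"tx": 0, "ty": 0, "tz": -0.3, "yaw": 0, "claw": 1.5}, {"tx": 0.49, "ty": 0.093, "tz": 0, "yaw": 0, "claw": 1.5}, {"tx": 0.49, "ty": 0.093, "tz": 0, "yaw": 0, "claw": 1.5}, {"tx": 0.49, "ty": 0.093, "tz": 0, "yaw": 0, "claw": 1.5}, {"tx": 0.49, "ty": 0.093, "tz": 0, "yaw": 0, "claw": 1.5}, {"tx": 0.49, "ty": 0.093, "tz": 0, "yaw": 0, "claw": 1.5}]'

```text
time_s: 35.25
position: [0.586, 0.0123, 0.0585]
tool_rot: [[0.982, 0.191, 0.0], [0.191, -0.982, -0.0], [0.0, 0.0, -1.0]]
ft_force: [-0.4, -0.6, -0.5]
grip_width: 0.0225
gripper_force: 59.3
```

servo_tool --steps '[{"tx": 0.49, "ty": 0.095, "tz": 0, "yaw": 0, "claw": 1.5}, {"tx": 0.49, "ty": 0.095, "tz": 0, "yaw": 0, "claw": 1.5}, {"tx": 0.49, "ty": 0.095, "tz": 0, "yaw": 0, "claw": 1.5}, {"tx": 0.49, "ty": 0.095, "tz": 0, "yaw": 0, "claw": 1.5}, {"tx": 0.49, "ty": 0.095, "tz": 0, "yaw": 0, "claw": 1.5}, {"tx": 0.49, "ty": 0.095, "tz": 0, "yaw": 0, "claw": 1.5}, {"tx": 0.49, "ty": 0.095, "tz": 0, "yaw": 0, "claw": 1.5}, {"tx": 0.49, "ty": 0.095, "tz": 0, "yaw": 0, "claw": 1.5}, {"tx": 0, "ty": 0, "tz": 0, "yaw": 0, "claw": 1.5}]'

```text
time_s: 36.15
position: [0.6252, 0.0198, 0.0585]
tool_rot: [[0.981, 0.192, 0.0], [0.192, -0.981, -0.0], [0.0, 0.0, -1.0]]
ft_force: [-0.1, 0.3, -2.5]
grip_width: 0.0222
gripper_force: 59.3
```

servo_tool --steps '[{"tx": 0.3, "ty": 0.06, "tz": 0, "yaw": 0, "claw": 1.5}, {"tx": 0.2, "ty": 0.04, "tz": 0, "yaw": 0, "claw": 1.5}, {"tx": 0, "ty": 0, "tz": 0, "yaw": 0, "claw": 1.5}]'

```text
time_s: 36.45
position: [0.6299, 0.0208, 0.0585]
tool_rot: [[0.982, 0.191, 0.0], [0.191, -0.982, 0.0], [0.0, 0.0, -1.0]]
ft_force: [0.1, 0.4, -1.6]
grip_width: 0.0225
gripper_force: 59.3
```

servo_tool --steps '[{"tx": 0.3, "ty": 0.06, "tz": 0, "yaw": 0, "claw": 1.5}, {"tx": 0.2, "ty": 0.04, "tz": 0, "yaw": 0, "claw": 1.5}, {"tx": 0, "ty": 0, "tz": 0, "yaw": 0, "claw": 1.5}]'

```text
time_s: 36.75
position: [0.6326, 0.0214, 0.0582]
tool_rot: [[0.981, 0.191, -0.006], [0.191, -0.982, -0.001], [-0.006, -0.001, -1.0]]
ft_force: [-11.2, -3.3, 3.8]
grip_width: 0.0221
gripper_force: 60.1
```

servo_tool --steps '[{"tx": -0.3, "ty": -0.06, "tz": 0.05, "yaw": 0, "claw": 1.5}, {"tx": 0, "ty": 0, "tz": 0, "yaw": 0, "claw": 4.5}, {"tx": 0, "ty": 0, "tz": 0, "yaw": 0, "claw": 4.5}, {"tx": 0, "ty": 0, "tz": 0, "yaw": 0, "claw": 4.5}, {"tx": 0, "ty": 0, "tz": 1, "yaw": 0, "claw": 4.5}, {"tx": 0, "ty": 0, "tz": 2, "yaw": 0, "claw": 4.5}, {"tx": 0, "ty": 0, "tz": 2.5, "yaw": 0, "claw": 5}, {"tx": 0, "ty": 0, "tz": 3, "yaw": 0, "claw": 5}, {"tx": -1, "ty": 0, "tz": 4, "yaw": 0, "claw": 5}, {"tx": -2, "ty": 0, "tz": 4, "yaw": 0, "claw": 5}, {"tx": -3, "ty": -1, "tz": 4, "yaw": 0, "claw": 5}, {"tx": -3, "ty": -2, "tz": 4, "yaw": 0, "claw": 5}, {"tx": -3, "ty": -3, "tz": 0, "yaw": -5, "claw": 5}, {"tx": -3, "ty": -3, "tz": 0, "yaw": -5, "claw": 5}, {"tx": -2, "ty": -3, "tz": 0, "yaw": -5, "claw": 5}, {"tx": 0, "ty": -3, "tz": 0, "yaw": -5, "claw": 5}, {"tx": 0, "ty": -2, "tz": 0, "yaw": -5.6, "claw": 5}, {"tx": 0, "ty": 0, "tz": 0, "yaw": 0, "claw": 5}, {"tx": 0, "ty": 0, "tz": 0, "yaw": 0, "claw": 5}]'

```text
time_s: 38.65
position: [0.4643, -0.147, 0.3009]
tool_rot: [[0.968, -0.25, 0.001], [-0.25, -0.968, 0.0], [0.0, -0.0, -1.0]]
ft_force: [0.3, 0.4, -0.4]
grip_width: 0.0496
gripper_force: 0.0
```

```bash
python3 chk.py 13 2>/dev/null | grep -v knife
python3 - <<'E'
from meas import *
s=env.observe(); print(s['position'],np.degrees(np.arctan2(s['tool_rot'][1,1],s['tool_rot'][0,1])))
snap("wrist","w13"); p=np.load("pics/w13.npz")["P"]
for f in("w13","scene13"):
    P=np.load("pics/%s.npz"%f)["P"]
    for c,n in(((.446,-.167),"blue"),((.392,-.334),"green")):
        M=(P[...,2]>.161)&(P[...,2]<.176)&(np.hypot(P[...,0]-c[0],P[...,1]-c[1])<.04)
        if M.sum()>20: print(f,n,M.sum(),rect(P[M][:,:2]))
    M=(P[...,2]>.19)&(P[...,2]<.21)&(np.hypot(P[...,0]-.674,P[...,1]+.177)<.03)
    if M.sum()>20: print(f,"post1",rect(P[M][:,:2]))
    M=(P[...,2]>.158)&(P[...,2]<.164)&(np.hypot(P[...,0]-.612,P[...,1]+.16)<.06)
    if M.sum()>20: print(f,"arm1",rect(P[M][:,:2]))
E
```

```text
scene -0.114 472 a [-0.1062 -0.0233] b [-0.1239 -0.0995] z [0.0507 0.0519 0.0524]
scene -0.038 430 a [-0.1039 -0.0233] b [-0.046 -0.023] z [0.0504 0.0518 0.0525]
scene 0.114 413 a [-0.1049 -0.023 ] b [0.1048 0.1279] z [0.0507 0.0521 0.0526]
scene grip y [29.1 51. ]
top -0.114 453 a [-0.1061 -0.0063] b [-0.121  -0.0974] z [0.0505 0.0522 0.0532]
top -0.038 444 a [-0.1049 -0.0069] b [-0.0447 -0.0211] z [0.0512 0.0527 0.0537]
top 0.114 433 a [-0.1049 -0.0071] b [0.1045 0.1288] z [0.0507 0.0526 0.0536]
top grip y [31.8 51.7]
[ 0.46442133 -0.1462889   0.3007128 ] -104.42715485221258
w13 blue 1329 (array([ 448. , -170.5]), array([24., 29.]), 76.4)
w13 green 1295 (array([ 393.1, -337.7]), array([30.5, 24.1]), 4.1)
w13 arm1 (array([ 600.5, -160.8]), array([11.1, 37.8]), 76.0)
scene13 blue 148 (array([ 446.5, -168.6]), array([23.8, 30.6]), 75.3)
scene13 green 144 (array([ 392.9, -335. ]), array([29.6, 23.6]), 6.7)
scene13 post1 (array([ 674.7, -179.3]), array([17.1, 15.7]), 72.2)
scene13 arm1 (array([ 621.8, -164.9]), array([11.5, 85.5]), 74.0)
```

All three knives are home (handle ends at rack x −105) and the gate is at about 40 mm. Next is the blue caddy.

servo_tool --newtons 60 --steps '[{"tx": -0.87, "ty": -1.14, "tz": -1.5, "yaw": 0, "claw": 5}, {"tx": -0.87, "ty": -1.14, "tz": -1.5, "yaw": 0, "claw": 5}, {"tx": 0, "ty": 0, "tz": -2, "yaw": 0, "claw": 5}, {"tx": 0, "ty": 0, "tz": -2, "yaw": 0, "claw": 5}, {"tx": 0, "ty": 0, "tz": -2, "yaw": 0, "claw": 5}, {"tx": 0, "ty": 0, "tz": -2, "yaw": 0, "claw": 5}, {"tx": 0, "ty": 0, "tz": -2, "yaw": 0, "claw": 5}, {"tx": 0, "ty": 0, "tz": -1.4, "yaw": 0, "claw": 5}, {"tx": 0, "ty": 0, "tz": 0, "yaw": 0, "claw": 5}, {"tx": 0, "ty": 0, "tz": 0, "yaw": 0, "claw": 1.5}, {"tx": 0, "ty": 0, "tz": 0, "yaw": 0, "claw": 1.5}, {"tx": 0, "ty": 0, "tz": 0, "yaw": 0, "claw": 1.5}, {"tx": 0, "ty": 0, "tz": 0, "yaw": 0, "claw": 1.5}, {"tx": 0, "ty": 0, "tz": 0, "yaw": 0, "claw": 1.5}]'

```text
time_s: 40.2
position: [0.4476, -0.1701, 0.1575]
tool_rot: [[0.968, -0.251, 0.002], [-0.251, -0.968, -0.001], [0.003, 0.0, -1.0]]
ft_force: [1.7, 1.4, 7.2]
grip_width: 0.0231
gripper_force: 59.8
```

servo_tool --steps '[{"tx": 0, "ty": 0, "tz": 1.5, "yaw": 0, "claw": 1.5}, {"tx": 0, "ty": 0, "tz": 2, "yaw": 0, "claw": 1.5}, {"tx": 0, "ty": 0, "tz": 2.5, "yaw": 0, "claw": 1.5}, {"tx": 0, "ty": 0, "tz": 2, "yaw": 0, "claw": 1.5}, {"tx": 0, "ty": 0, "tz": 0, "yaw": 0, "claw": 1.5}]'

```text
time_s: 40.7
position: [0.4476, -0.1705, 0.2385]
tool_rot: [[0.968, -0.251, 0.004], [-0.251, -0.968, -0.003], [0.004, 0.002, -1.0]]
ft_force: [0.2, -0.3, -3.5]
grip_width: 0.023
gripper_force: 59.2
```

servo_tool --steps '[{"tx": 1.54, "ty": 0.65, "tz": 0, "yaw": -0.2, "claw": 1.5}, {"tx": 1.54, "ty": 0.65, "tz": 0, "yaw": -0.2, "claw": 1.5}, {"tx": 1.54, "ty": 0.65, "tz": 0, "yaw": -0.2, "claw": 1.5}, {"tx": 1.54, "ty": 0.65, "tz": 0, "yaw": -0.2, "claw": 1.5}, {"tx": 1.54, "ty": 0.65, "tz": 0, "yaw": 0, "claw": 1.5}, {"tx": 0, "ty": 0, "tz": 0, "yaw": 0, "claw": 1.5}, {"tx": 0, "ty": 0, "tz": 0, "yaw": 0, "claw": 1.5}]'

```text
time_s: 41.4
position: [0.5234, -0.1374, 0.2352]
tool_rot: [[0.964, -0.265, -0.002], [-0.265, -0.964, 0.001], [-0.002, -0.0, -1.0]]
ft_force: [0.5, 0.6, -1.9]
grip_width: 0.0229
gripper_force: 59.2
```

Run:
```python
from meas import *
s=env.observe(); print(s['position'],np.degrees(np.arctan2(s['tool_rot'][1,1],s['tool_rot'][0,1])))
m,im,d=snap("scene","s14"); snap("wrist","w14")
a=cv2.imread("pics/s14.png")[190:390,150:350]; b=cv2.imread("pics/w14.png")
cv2.imwrite("pics/c14.png",cv2.hconcat([cv2.resize(a,(400,400),interpolation=cv2.INTER_CUBIC),cv2.resize(b,(400,400))]))
```

```text
[ 0.52344512 -0.13737322  0.23515051] -105.34219595381114
```

View pics/c14.png

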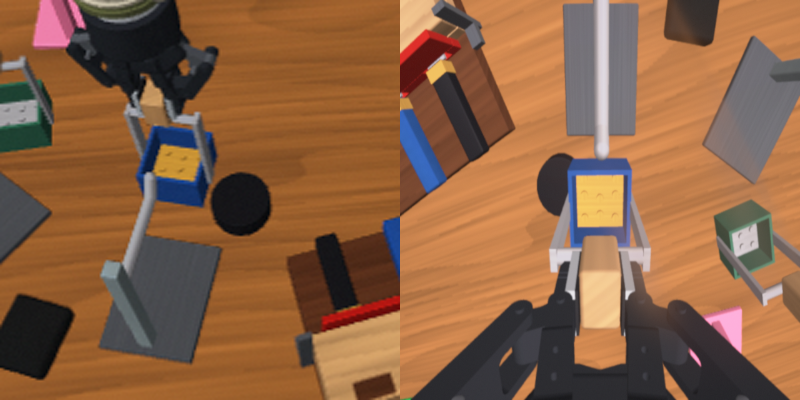

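The caddy's handle is in line with hook 1's arm, whose tip is at (601,153) in the wrist half. I'll advance over the arm.

servo_tool --steps '[{"tx": 0.98, "ty": -0.27, "tz": 0, "yaw": 0, "claw": 1.5}, {"tx": 0.98, "ty": -0.27, "tz": 0, "yaw": 0, "claw": 1.5}, {"tx": 0.98, "ty": -0.27, "tz": 0, "yaw": 0, "claw": 1.5}, {"tx": 0.98, "ty": -0.27, "tz": 0, "yaw": 0, "claw": 1.5}, {"tx": 0.98, "ty": -0.27, "tz": 0, "yaw": 0, "claw": 1.5}, {"tx": 0.98, "ty": -0.27, "tz": 0, "yaw": 0, "claw": 1.5}, {"tx": 0.98, "ty": -0.27, "tz": 0, "yaw": 0, "claw": 1.5}, {"tx": 0.98, "ty": -0.27, "tz": 0, "yaw": 0, "claw": 1.5}, {"tx": 0.98, "ty": -0.27, "tz": 0, "yaw": 0, "claw": 1.5}, {"tx": 0, "ty": 0, "tz": 0, "yaw": 0, "claw": 1.5}]'

```text
time_s: 42.5
position: [0.6133, -0.1622, 0.2357]
tool_rot: [[0.964, -0.265, -0.0], [-0.265, -0.964, 0.0], [-0.0, -0.0, -1.0]]
ft_force: [-0.4, 0.5, -2.5]
grip_width: 0.023
gripper_force: 59.2
```

servo_tool --steps '[{"tx": 0, "ty": 0, "tz": -1, "yaw": 0, "claw": 1.5}, {"tx": 0, "ty": 0, "tz": -1, "yaw": 0, "claw": 1.5}, {"tx": 0, "ty": 0, "tz": -0.8, "yaw": 0, "claw": 1.5}, {"tx": 0, "ty": 0, "tz": -0.5, "yaw": 0, "claw": 1.5}, {"tx": 0, "ty": 0, "tz": -0.3, "yaw": 0, "claw": 1.5}, {"tx": 0, "ty": 0, "tz": 0, "yaw": 0, "claw": 1.5}]'

```text
time_s: 43.1
position: [0.6121, -0.1618, 0.2]
tool_rot: [[0.964, -0.265, -0.0], [-0.265, -0.964, 0.0], [-0.001, -0.0, -1.0]]
ft_force: [1.1, 0.1, -1.8]
grip_width: 0.0231
gripper_force: 59.2
```

servo_tool --steps '[{"tx": 0, "ty": 0, "tz": -0.15, "yaw": 0, "claw": 1.5}, {"tx": 0, "ty": 0, "tz": -0.1, "yaw": 0, "claw": 1.5}, {"tx": 0, "ty": 0, "tz": 0, "yaw": 0, "claw": 1.5}]'

```text
time_s: 43.4
position: [0.6123, -0.1619, 0.1982]
tool_rot: [[0.964, -0.265, 0.001], [-0.265, -0.964, -0.0], [0.001, 0.0, -1.0]]
ft_force: [-0.5, -0.4, -1.3]
grip_width: 0.0232
gripper_force: 59.5
```

servo_tool --steps '[{"tx": 0, "ty": 0, "tz": -0.1, "yaw": 0, "claw": 1.5}, {"tx": 0, "ty": 0, "tz": 0, "yaw": 0, "claw": 1.5}, {"tx": 0, "ty": 0, "tz": 0, "yaw": 0, "claw": 2.8}, {"tx": 0, "ty": 0, "tz": 0, "yaw": 0, "claw": 3.2}, {"tx": 0, "ty": 0, "tz": 0, "yaw": 0, "claw": 4}, {"tx": 0, "ty": 0, "tz": 0, "yaw": 0, "claw": 4.5}, {"tx": 0, "ty": 0, "tz": 0, "yaw": 0, "claw": 4.5}, {"tx": 0, "ty": 0, "tz": 0.5, "yaw": 0, "claw": 4.5}, {"tx": 0, "ty": 0, "tz": 1.5, "yaw": 0, "claw": 4.5}, {"tx": 0, "ty": 0, "tz": 2, "yaw": 0, "claw": 4.5}, {"tx": 0, "ty": 0, "tz": 3, "yaw": 0, "claw": 5}, {"tx": 0, "ty": 0, "tz": 3, "yaw": 0, "claw": 5}, {"tx": -1, "ty": 0, "tz": 1.5, "yaw": 0, "claw": 5}, {"tx": -3, "ty": -1, "tz": 0, "yaw": 0, "claw": 5}, {"tx": -3, "ty": -1, "tz": 0, "yaw": 0, "claw": 5}, {"tx": -3, "ty": -2, "tz": 0, "yaw": 0, "claw": 5}, {"tx": -3, "ty": -3, "tz": 0, "yaw": 4, "claw": 5}, {"tx": -3, "ty": -3, "tz": 0, "yaw": 4, "claw": 5}, {"tx": 0, "ty": 0, "tz": 0, "yaw": 0, "claw": 5}, {"tx": 0, "ty": 0, "tz": 0, "yaw": 0, "claw": 5}]'

```text
time_s: 45.4
position: [0.4513, -0.262, 0.3118]
tool_rot: [[0.991, -0.131, -0.0], [-0.131, -0.991, 0.0], [-0.0, -0.0, -1.0]]
ft_force: [-0.3, 1.3, -0.8]
grip_width: 0.0501
gripper_force: 0.0
```

```bash
cat > cad.py <<'E'
from meas import *
import sys
s=env.observe(); print(s['position'],np.degrees(np.arctan2(s['tool_rot'][1,1],s['tool_rot'][0,1])))
for n in("scene","top","wrist"):
    f=n+sys.argv[1]; snap(n,f); P=np.load("pics/%s.npz"%f)["P"]
    for nm,c,z in(("hung1",(.612,-.162),(.2,.216)),("hung2",(.517,-.363),(.2,.216)),("green",(.392,-.334),(.161,.176)),("post2",(.566,-.405),(.193,.207)),("arm2",(.517,-.363),(.157,.166))):
        M=(P[...,2]>z[0])&(P[...,2]<z[1])&(np.hypot(P[...,0]-c[0],P[...,1]-c[1])<.045)
        if M.sum()>20: print(f,nm,M.sum(),P[M].mean(0).round(4),*rect(P[M][:,:2]))
E
python3 cad.py 15
```

```text
[ 0.45127442 -0.26203699  0.31177756] -97.50490642545599
scene15 hung1 211 [ 0.6142 -0.1595  0.2074] [ 612.1 -160.5] [23.9 29.7] 78.1
scene15 green 141 [ 0.3944 -0.3346  0.1665] [ 391.9 -335.2] [30.4 23.5] 5.8
scene15 post2 77 [ 0.566  -0.4053  0.1987] [ 564.4 -407.1] [16.4 14.2] 44.4
scene15 arm2 213 [ 0.5225 -0.366   0.16  ] [ 519.8 -365.3] [11.5 81.4] 48.0
top15 hung1 159 [ 0.61   -0.158   0.2077] [ 611.6 -158.7] [24.6 31.1] 76.5
wrist15 hung1 1494 [ 0.6048 -0.1631  0.2076] [ 606.6 -161.2] [24.1 17.6] 76.6
wrist15 green 1125 [ 0.3952 -0.337   0.1678] [ 393.1 -337.7] [30.3 24. ] 4.5
wrist15 post2 953 [ 0.5661 -0.4077  0.1993] [ 566.4 -409.3] [16.2 16.2] 47.7
wrist15 arm2 1727 [ 0.5237 -0.3694  0.1604] [ 520.1 -367.4] [12.  79.5] 47.6
```

The blue caddy hangs upright on hook 1 at (0.612, −0.160). Next is the green caddy.

servo_tool --newtons 60 --steps '[{"tx": -1.96, "ty": -2.47, "tz": -1, "yaw": 4.2, "claw": 5}, {"tx": -1.96, "ty": -2.47, "tz": -1, "yaw": 4.2, "claw": 5}, {"tx": -1.96, "ty": -2.47, "tz": -1, "yaw": 4.1, "claw": 5}, {"tx": 0, "ty": 0, "tz": -2, "yaw": 0, "claw": 5}, {"tx": 0, "ty": 0, "tz": -2, "yaw": 0, "claw": 5}, {"tx": 0, "ty": 0, "tz": -2, "yaw": 0, "claw": 5}, {"tx": 0, "ty": 0, "tz": -2, "yaw": 0, "claw": 5}, {"tx": 0, "ty": 0, "tz": -2, "yaw": 0, "claw": 5}, {"tx": 0, "ty": 0, "tz": -1.5, "yaw": 0, "claw": 5}, {"tx": 0, "ty": 0, "tz": -0.9, "yaw": 0, "claw": 5}, {"tx": 0, "ty": 0, "tz": 0, "yaw": 0, "claw": 5}, {"tx": 0, "ty": 0, "tz": 0, "yaw": 0, "claw": 1.5}, {"tx": 0, "ty": 0, "tz": 0, "yaw": 0, "claw": 1.5}, {"tx": 0, "ty": 0, "tz": 0, "yaw": 0, "claw": 1.5}, {"tx": 0, "ty": 0, "tz": 0, "yaw": 0, "claw": 1.5}, {"tx": 0, "ty": 0, "tz": 0, "yaw": 0, "claw": 1.5}]'

```text
time_s: 47.15
position: [0.3938, -0.3364, 0.1588]
tool_rot: [[0.996, 0.089, 0.002], [0.089, -0.996, -0.002], [0.001, 0.002, -1.0]]
ft_force: [1.2, -0.7, 6.5]
grip_width: 0.0233
gripper_force: 59.7
```

servo_tool --steps '[{"tx": 0, "ty": 0, "tz": 1.5, "yaw": 0, "claw": 1.5}, {"tx": 0, "ty": 0, "tz": 2, "yaw": 0, "claw": 1.5}, {"tx": 0, "ty": 0, "tz": 2.5, "yaw": 0, "claw": 1.5}, {"tx": 0, "ty": 0, "tz": 2, "yaw": 0, "claw": 1.5}, {"tx": 0, "ty": 0, "tz": 0, "yaw": 0, "claw": 1.5}]'

```text
time_s: 47.65
position: [0.3937, -0.3364, 0.2398]
tool_rot: [[0.996, 0.089, 0.002], [0.089, -0.996, -0.003], [0.002, 0.004, -1.0]]
ft_force: [1.2, -0.2, -3.0]
grip_width: 0.0232
gripper_force: 59.3
```

servo_tool --steps '[{"tx": 0.5, "ty": 0.7, "tz": 0, "yaw": -7.9, "claw": 1.5}, {"tx": 0.6, "ty": 0.7, "tz": 0, "yaw": -7.9, "claw": 1.5}, {"tx": 0.8, "ty": 0.7, "tz": 0, "yaw": -7.9, "claw": 1.5}, {"tx": 1.1, "ty": 0.7, "tz": 0, "yaw": -7.9, "claw": 1.5}, {"tx": 1.1, "ty": 0.5, "tz": 0, "yaw": -7.9, "claw": 1.5}, {"tx": 1.25, "ty": 0.42, "tz": 0, "yaw": -7.8, "claw": 1.5}, {"tx": 0, "ty": 0, "tz": 0, "yaw": 0, "claw": 1.5}, {"tx": 0, "ty": 0, "tz": 0, "yaw": 0, "claw": 1.5}]'

```text
time_s: 48.45
position: [0.4464, -0.2985, 0.2367]
tool_rot: [[0.744, -0.668, -0.002], [-0.668, -0.744, 0.001], [-0.002, 0.0, -1.0]]
ft_force: [-0.9, -0.9, -2.4]
grip_width: 0.0227
gripper_force: 59.4
```

Run:
```python
from meas import *
s=env.observe(); print(s['position'],np.degrees(np.arctan2(s['tool_rot'][1,1],s['tool_rot'][0,1])))
m,im,d=snap("scene","s16"); snap("wrist","w16")
a=cv2.imread("pics/s16.png")[180:380,50:250]; b=cv2.imread("pics/w16.png")
cv2.imwrite("pics/c16.png",cv2.hconcat([cv2.resize(a,(400,400),interpolation=cv2.INTER_CUBIC),cv2.resize(b,(400,400))]))
```

```text
[ 0.44638165 -0.29847395  0.23669629] -131.92716000667525
```

View pics/c16.png

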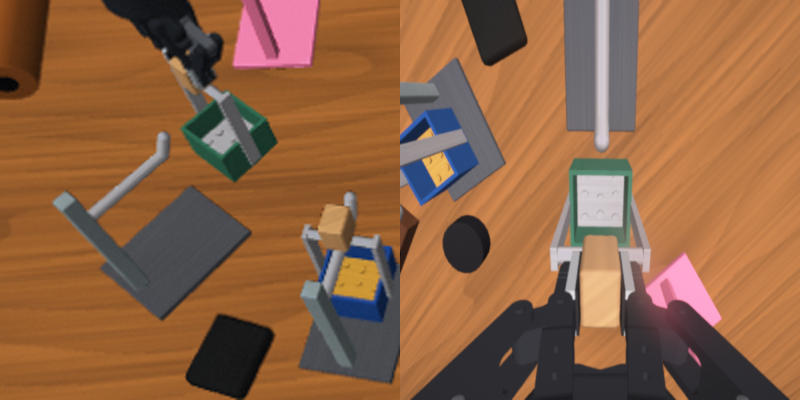

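The green caddy is in line with hook 2's arm (tip at (601,143) in the wrist half), and the blue one hangs upright on hook 1. I'll advance and lower it.

servo_tool --steps '[{"tx": 0.71, "ty": -0.645, "tz": 0, "yaw": 0, "claw": 1.5}, {"tx": 0.71, "ty": -0.645, "tz": 0, "yaw": 0, "claw": 1.5}, {"tx": 0.71, "ty": -0.645, "tz": 0, "yaw": 0, "claw": 1.5}, {"tx": 0.71, "ty": -0.645, "tz": 0, "yaw": 0, "claw": 1.5}, {"tx": 0.71, "ty": -0.645, "tz": 0, "yaw": 0, "claw": 1.5}, {"tx": 0.71, "ty": -0.645, "tz": 0, "yaw": 0, "claw": 1.5}, {"tx": 0.71, "ty": -0.645, "tz": 0, "yaw": 0, "claw": 1.5}, {"tx": 0.71, "ty": -0.645, "tz": 0, "yaw": 0, "claw": 1.5}, {"tx": 0.71, "ty": -0.645, "tz": 0, "yaw": 0, "claw": 1.5}, {"tx": 0.71, "ty": -0.645, "tz": 0, "yaw": 0, "claw": 1.5}, {"tx": 0, "ty": 0, "tz": 0, "yaw": 0, "claw": 1.5}]'

```text
time_s: 49.65
position: [0.5186, -0.364, 0.2374]
tool_rot: [[0.741, -0.671, 0.0], [-0.671, -0.741, -0.0], [0.0, -0.0, -1.0]]
ft_force: [-0.8, 1.5, -2.5]
grip_width: 0.023
gripper_force: 59.3
```

servo_tool --steps '[{"tx": 0, "ty": 0, "tz": -1, "yaw": 0, "claw": 1.5}, {"tx": 0, "ty": 0, "tz": -1, "yaw": 0, "claw": 1.5}, {"tx": 0, "ty": 0, "tz": -0.8, "yaw": 0, "claw": 1.5}, {"tx": 0, "ty": 0, "tz": -0.5, "yaw": 0, "claw": 1.5}, {"tx": 0, "ty": 0, "tz": -0.2, "yaw": 0, "claw": 1.5}, {"tx": 0, "ty": 0, "tz": 0, "yaw": 0, "claw": 1.5}]'

```text
time_s: 50.25
position: [0.5178, -0.3632, 0.2027]
tool_rot: [[0.741, -0.671, -0.0], [-0.671, -0.741, 0.0], [-0.0, -0.0, -1.0]]
ft_force: [-0.1, 0.4, -2.1]
grip_width: 0.0235
gripper_force: 59.4
```

servo_tool --steps '[{"tx": 0, "ty": 0, "tz": -0.2, "yaw": 0, "claw": 1.5}, {"tx": 0, "ty": 0, "tz": -0.15, "yaw": 0, "claw": 1.5}, {"tx": 0, "ty": 0, "tz": 0, "yaw": 0, "claw": 1.5}]'

```text
time_s: 50.55
position: [0.518, -0.3633, 0.1996]
tool_rot: [[0.741, -0.671, 0.0], [-0.671, -0.741, -0.0], [0.001, -0.0, -1.0]]
ft_force: [-0.7, -0.5, -2.3]
grip_width: 0.0231
gripper_force: 59.7
```

servo_tool --steps '[{"tx": 0, "ty": 0, "tz": 0, "yaw": 0, "claw": 1.5}, {"tx": 0, "ty": 0, "tz": 0, "yaw": 0, "claw": 2.8}, {"tx": 0, "ty": 0, "tz": 0, "yaw": 0, "claw": 3.2}, {"tx": 0, "ty": 0, "tz": 0, "yaw": 0, "claw": 4}, {"tx": 0, "ty": 0, "tz": 0, "yaw": 0, "claw": 4.5}, {"tx": 0, "ty": 0, "tz": 0, "yaw": 0, "claw": 4.5}, {"tx": 0, "ty": 0, "tz": 0.5, "yaw": 0, "claw": 4.5}, {"tx": 0, "ty": 0, "tz": 1.5, "yaw": 0, "claw": 4.5}, {"tx": 0, "ty": 0, "tz": 2, "yaw": 0, "claw": 4.5}, {"tx": 0, "ty": 0, "tz": 3, "yaw": 0, "claw": 5}, {"tx": 0, "ty": 0, "tz": 3, "yaw": 0, "claw": 5}, {"tx": -1, "ty": 1, "tz": 1, "yaw": 0, "claw": 5}, {"tx": -2, "ty": 2, "tz": 0, "yaw": 0, "claw": 5}, {"tx": -2, "ty": 2, "tz": 0, "yaw": 0, "claw": 5}, {"tx": -2, "ty": 2, "tz": 0, "yaw": 0, "claw": 5}, {"tx": -2, "ty": 3, "tz": 0, "yaw": 0, "claw": 5}, {"tx": -2, "ty": 3, "tz": 0, "yaw": 0, "claw": 5}, {"tx": -2, "ty": 3, "tz": 0, "yaw": 0, "claw": 5}, {"tx": 0, "ty": 0, "tz": 0, "yaw": 0, "claw": 5}, {"tx": 0, "ty": 0, "tz": 0, "yaw": 0, "claw": 5}]'

```text
time_s: 52.55
position: [0.3879, -0.2031, 0.3102]
tool_rot: [[0.741, -0.671, 0.001], [-0.671, -0.741, -0.001], [0.002, 0.0, -1.0]]
ft_force: [1.4, -0.8, 0.9]
grip_width: 0.0499
gripper_force: 0.0
```

```bash
python3 cad.py 17; python3 chk.py 17 2>/dev/null | grep -v knife
```

```text
[ 0.38792168 -0.20308411  0.31021947] -132.14234164039897
scene17 hung1 213 [ 0.6142 -0.1594  0.2075] [ 612.2 -160.1] [24.  29.3] 74.0
scene17 hung2 203 [ 0.5195 -0.3584  0.2072] [ 517.  -359.9] [24.3 29.1] 47.6
scene17 post2 77 [ 0.5659 -0.4053  0.1986] [ 564.8 -406.6] [16.  14.2] 43.9
scene17 arm2 193 [ 0.5269 -0.3635  0.1605] [ 521.8 -364.1] [51.2 68. ] 9.5
top17 hung1 155 [ 0.6104 -0.1583  0.2078] [ 611.4 -159. ] [24.5 30.5] 75.5
top17 hung2 155 [ 0.5158 -0.3573  0.2071] [ 516.8 -358.5] [24.  30.1] 50.0
top17 post2 39 [ 0.5662 -0.4049  0.1986] [ 567.1 -405.9] [12.1 15.7] 42.5
top17 arm2 89 [ 0.5214 -0.3637  0.1603] [ 524.4 -360.6] [61.1 63.9] 83.0
wrist17 hung1 1395 [ 0.6042 -0.1662  0.2066] [ 603.7 -166.2] [16.2 32.5] 31.5
scene -0.114 474 a [-0.1061 -0.0235] b [-0.124  -0.0994] z [0.0506 0.0519 0.0524]
scene -0.038 431 a [-0.1039 -0.0232] b [-0.0461 -0.0231] z [0.0508 0.052  0.0526]
scene 0.114 412 a [-0.1043 -0.0231] b [0.1049 0.128 ] z [0.0504 0.0518 0.0525]
scene grip y [29.5 51. ]
top -0.114 456 a [-0.1071 -0.0068] b [-0.1212 -0.0972] z [0.0505 0.0522 0.0533]
top -0.038 442 a [-0.1051 -0.0064] b [-0.0445 -0.0211] z [0.051  0.0526 0.0535]
top 0.114 438 a [-0.105  -0.0064] b [0.1046 0.1289] z [0.051 0.053 0.054]
top grip y [31.8 51.7]
```

View pics/scene17.png

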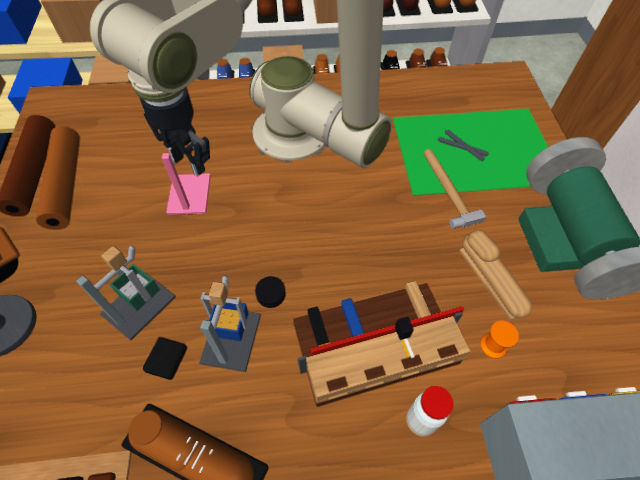

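The picture shows both caddies hanging upright, at (225,315) and (130,285). The three knives are in their slots, the gate pointer is at the mark near (408,347), and no fourth knife is anywhere on the bench. Handing in.

```bash
python3 -c "
from rig import env
print(env.close_job())"
```

```text
the job is handed in; nothing more can be done
None
```

The job is handed in with no verdict returned; the last check had the gate near 40 mm (mark at 38), the three knives present fully home in their own slots, and both caddies hanging upright, one per hook.

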